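Turn boards over and step them under the inspection pointer

TASK

Turn every circuit board on the blue mat over so that its component side is up, and lay each one in an outlined bay of the aluminium carrier. When all are loaded, use the black knob to slide the carrier so that each board's brass centre pad stops right under the fixed pointer and rests there for five seconds while its picture is taken: first the board with two white connectors, then the one with two round capacitors, then the one with the square black choke (one of the three may be missing). Finish with the carrier pulled all the way back towards the robot, the boards still lying in their bays, and leave the inspection stand and the other things on the bench undisturbed.

Things in the scene. Friction and masses are not known exactly. Their poses are not given: they have to be found in the camera images.
- board_bars: Green board, 64 (x) x 40 (y) x 4 mm, 45 g, a white 30 mm bar connector at each short end. Solder side: 4 brass feet, 4 mm tall, near the corners. Component side (+z): parts 9 mm tall, brass pad 10 mm across at the centre. 17 mm thick overall; the board proper is 4 to 8 mm above the origin, which is central in the plane of the feet. Long edges bare (parts stay 3 mm or more inside them). Starts component side down (z down).
- board_caps: Green board, 64 (x) x 40 (y) x 4 mm, 45 g, a white bar connector at -x, two round capacitors at +x. Solder side: 4 brass feet, 4 mm tall, near the corners. Component side (+z): parts 9 mm tall, brass pad 10 mm across at the centre. 17 mm thick overall; the board proper is 4 to 8 mm above the origin, which is central in the plane of the feet. Long edges bare (parts stay 3 mm or more inside them). Starts component side down (z down).
- board_choke: Green board, 64 (x) x 40 (y) x 4 mm, 45 g, a white bar connector at -x, a black 20 x 24 mm block (choke) at +x. Solder side: 4 brass feet, 4 mm tall, near the corners. Component side (+z): parts 9 mm tall, brass pad 10 mm across at the centre. 17 mm thick overall; the board proper is 4 to 8 mm above the origin, which is central in the plane of the feet. Long edges bare (parts stay 3 mm or more inside them). Starts component side down (z down).
- bay_left (a point): Centre of the left of three outlined bays (74 x 50 mm, flat, no rims) on top of the aluminium carrier, 30 mm above the table. Moves with the carrier. Bays are 70 mm apart along the carrier's y (leftward); x (away from the robot) is the bay's long direction: a board lies lengthwise along x, either end first. The plate reaches 80 mm in +x, 122 mm in -x and 125 mm either side of the middle bay.
- bay_middle (a point): Centre of the middle bay, as for bay_left.
- bay_right (a point): Centre of the right bay, as for bay_left.
- knob_top (a point): Centre of the top of the carrier's upright black knob, 18 mm diameter, 55 mm tall, top 85 mm above the table, standing 105 mm from the middle bay in the carrier's -x. Pinch it from above to slide the carrier; it does not turn.
- stage_x (a joint): Slide of the carrier along its x axis, 0 to 0.16 m: 0 is the stop nearest the robot (fully back). About 1.5 N of friction; stays where it is left.
- stage_y (a joint): Slide of the carrier along its y axis, -0.10 to 0.10 m, 0 in the middle. About 1.5 N of friction; stays where it is left.
- pointer_tip (a point): Tip of the fixed vertical steel pointer, 6 mm thick, 56 mm above the table (9 mm over the tallest part of a board on the carrier). It hangs from a thin arm, 105 mm above the table at the pointer, rising to 125 mm at the white stand 165 mm beyond it (+x of the carrier).
- scope: White inspection stand that carries the pointer (see pointer_tip); origin on the table right under the pointer tip. Fixed; do not push it.
- mat: Flat blue work mat, 400 mm (x) by 420 mm (y), flush with the table top (z = 0), on which the boards start; origin at its centre. A circle of 110 mm radius about its centre is free of tools and bottles; low things stand round it.
- flux_bottle: Bystander: amber flux bottle, 36 mm diameter, 100 mm tall; origin under its centre.
- solder_reel: Bystander: steel reel, 42 mm diameter, 25 mm tall; origin under its centre.
- tweezers: Bystander: steel tweezers, 110 mm long, 8 mm high; origin under its middle.
- driver: Bystander: screwdriver, 150 mm, lying down.
- tip_cleaner: Bystander: open steel cup, 64 mm diameter, 40 mm tall; origin under its centre.
- eraser_block: Bystander: white block 50 x 25 x 15 mm.
- solder_tin: Bystander: small can, 50 mm diameter, 50 mm tall; origin under its centre.
Mind the look-alikes: they are no part of the job. What is shaped like the board_caps but brown, purple or red is not meant.

How it is judged:
On the way, in this order (a step that is already met when the one before it is completed fails the run):
1. all the boards present lie component side up in bays of the carrier, let go (angle between each of board_bars, board_caps, board_choke's own z axis and vertical below 0.12 rad and (distance between board_bars and bay_left below 0.012 m or distance between board_bars and bay_middle below 0.012 m or distance between board_bars and bay_right below 0.012 m) and angle between the x axis of each of board_bars, board_caps, board_choke and the x axis of bay_middle, either way round below 0.25 rad and contact force between each of board_bars, board_caps, board_choke and the fingers below 0.2 N and linear speed of each of board_bars, board_caps, board_choke below 0.02 m/s and (distance between board_caps and bay_left below 0.012 m or distance between board_caps and bay_middle below 0.012 m or distance between board_caps and bay_right below 0.012 m) and (distance between board_choke and bay_left below 0.012 m or distance between board_choke and bay_middle below 0.012 m or distance between board_choke and bay_right below 0.012 m)), for 0.3 s.
2. the board with two connectors lies on the carrier with its centre pad under the pointer, at rest (angle between board_bars's own z axis and vertical below 0.12 rad and z of board_bars in the frame of bay_middle between -0.004 and 0.005 m and horizontal distance between board_bars and pointer_tip below 0.005 m and linear speed of board_bars below 0.01 m/s), for 4 s.
3. the board with two capacitors lies on the carrier with its centre pad under the pointer, at rest (angle between board_caps's own z axis and vertical below 0.12 rad and z of board_caps in the frame of bay_middle between -0.004 and 0.005 m and horizontal distance between board_caps and pointer_tip below 0.005 m and linear speed of board_caps below 0.01 m/s), for 4 s.
4. the board with the choke lies on the carrier with its centre pad under the pointer, at rest (angle between board_choke's own z axis and vertical below 0.12 rad and z of board_choke in the frame of bay_middle between -0.004 and 0.005 m and horizontal distance between board_choke and pointer_tip below 0.005 m and linear speed of board_choke below 0.01 m/s), for 4 s.
At the end, for the whole second after the job is handed in: Every board present lies component side up (tilt under 0.12 rad), at rest, origin within 12 mm of a bay centre, length within 0.25 rad of the bay's; stage_x is below 8 mm. On the way each pad rested within 5 mm (horizontally) of the pointer tip for 4 s, in order (angle between each of board_bars, board_caps, board_choke's own z axis and vertical below 0.12 rad and (distance between board_bars and bay_left below 0.012 m or distance between board_bars and bay_middle below 0.012 m or distance between board_bars and bay_right below 0.012 m) and angle between the x axis of each of board_bars, board_caps, board_choke and the x axis of bay_middle, either way round below 0.25 rad and linear speed of each of board_bars, board_caps, board_choke below 0.02 m/s and (distance between board_caps and bay_left below 0.012 m or distance between board_caps and bay_middle below 0.012 m or distance between board_caps and bay_right below 0.012 m) and (distance between board_choke and bay_left below 0.012 m or distance between board_choke and bay_middle below 0.012 m or distance between board_choke and bay_right below 0.012 m) and value of joint stage_x below 0.008 m); the robot touches nothing.
It fails at once if the robot pushes the inspection stand or its pointer with more than 12 N (contact force between scope and the arm above 12 N or contact force between scope and the fingers above 12 N).
It fails at once if a bottle, reel or other bystander is knocked over or shoved more than 6 cm (distance of any of flux_bottle, solder_reel, tweezers, driver, tip_cleaner, eraser_block, solder_tin from where it was at the start of the episode above 0.06 m or angle between flux_bottle's own z axis and vertical above 0.7 rad).
It fails at once if a board falls off the table (height (world z) of any of board_bars, board_caps, board_choke below -0.1 m).
Of board_bars, board_caps, board_choke only 2 to 3 are there at a start; the rules pass over those that are not, and their reading is None.
At some moment in a run one of board_bars, board_caps, board_choke may be knocked a few centimetres aside while the robot is not near it.
Once in a run the grip may slacken for a moment while it holds something.
It also fails if it takes over 210 s, if anything falls off the work surface, if the arm or the gripper's body presses on something with over 40 N, if the wrist force passes 120 N, or if a joint passes its speed limit or range.

ROBOT

A 6-joint arm with a two-finger parallel gripper is mounted at the origin on the work surface. World frame = base frame: x ahead of the robot, y to its left, z up, the work surface at z = 0. Lengths are in m, angles in rad, forces in N, time in s.
With the tool pointing down it reaches from about 0.425 to 0.95 m from the base axis. Payload 14.7 kg.
Tool frame: the origin (TCP) lies midway between the tips of the shut fingers; the grasp point (between the pads) lies ctrl.grip_point_offset behind it (ctrl.grip_point_offset is the distance from the TCP to the grasp point, in m); z points along the fingers, y is the line along which they close (so a half turn about z gives the same grasp; the last joint's range is limited). The gripper opens to 85 mm and grips with 20 to 120 N. Pads are 22 mm wide; open, the fingers measure 114 mm over their backs; the gripper's body (76 mm by 85 mm) begins 54 mm behind the grasp point. The pads swing forward as they close: fully open they stand 13 mm farther back than shut.
Start: joints at [1.241, 0.48, 1.596, -0, 1.065, -0.047], TCP at [0.181, 0.624, 0.231] pointing down, gripper open.
Joint ranges: [-2.75, 2.75], [-0.82, 2.05], [0.23, 2.67], [-1.56, 4.7], [0.09, 2.69], [-2.92, 2.92]. Speed limits (rad/s): [1.89, 1.89, 2.39, 3.01, 3.01, 3.01].

INTERFACE

Orientations are given as a rotation vector (axis times angle).
In Python, from cell import ctrl gives the robot as it stands.
- The arm moves only by the tool jog_arm, never from a script. Its arguments are lists of equal length, an entry for each row: "xyz": the shift along the tool's x, y, z in m, a list of three; "twist": the turn, a rotation vector about the tool's x, y, z in rad, a list of three; "jaw": the opening in per cent of the stroke, from 0 (shut) to 100 (fully open). A call has 1 to 20 rows; each row shifts and turns the commanded pose from where the row before left it, along the tool's axes as they then stand; what a row does not reach is not made up. A row lasts 1/8 s, in which the tool goes at most 62.5 mm and 10.7 degrees, less where a joint would pass 70% of its speed; a pose out of reach is approached as far as the arm can. A call with a gripper value outside its range is refused whole. The fingers move at their own pace and stop on an object; the grip force is fixed at half the most. Time passes only in rows, so rows that do not move let the fingers close. It gives the time, the measured TCP pose, the force, the opening and the grip force at its end, in the units of the state.
- ctrl.observe(): the state, without advancing time (a new reading comes with each control period).
- ctrl.read_camera(name): name is "scene" or "top"; returns (picture, depth): 400x640x3 uint8, red, green, blue; 400x640 float32, m along the optical axis (not along the pixel's ray), 0 where there is no reading.
- ctrl.calibration(name): a dict with "fovy" (degrees; the focal length in pixels is half the picture's height over the tangent of half this angle, whatever the lens; pixels are square), "cx", "cy" (the principal point, pixels), "world_to_cam" (4x4, takes a point from world to camera coordinates). Camera axes: x right, y up, looking along -z (the intrinsics and any distortion apply to the point x, -y, -z); pixel columns grow to the right and rows downward; lengths in m; the calibration is good to about 2 mm. A picture is of the moment at which its call begins. calibration takes no time and is no camera call.
- ctrl.close_job(): hands the job in; it is judged then, once.
The state is a dict: "time": time; "qpos": joint angles; "qvel": joint speeds; "joint_efforts": joint torques, N m; "tcp_pos": TCP position; "tcp_rot": TCP orientation; "wrist_force": force on the tool from outside, world axes, zero at the start; "moment": the same for the moment, N m; "finger_gap": opening from 0.0 (shut) to 1.0 (fully open); "grasp_force": force on a finger pad.
Only numpy, scipy, OpenCV 4.12 (cv2) and the standard library are available. Lean on these libraries where they do the work, as an engineer would, in place of code of your own. Each camera call takes 0.05 s, during which the arm holds its last target. There are 200 camera calls.

## Working session

There is one attempt and no reset: what is moved stays moved. The work goes in short steps, Python scripts to look and compute and a tool call to move; the robot and the scene stay as the last step left them, time stands still between calls to the robot, and variables do not carry over. Pictures are saved under pics/ and viewed, at most 19 in all, crops included, and the job is handed in when it is done.

Besides the shell and the picture viewer there is one more tool, called after "Request:" as name(argument=value, ...) on one line, values as JSON. jog_arm: Moves the arm, as the interface text tells. Its arguments: {"type":"object","properties":{"xyz":{"type":"array","items":{"type":"array","items":{"type":"number"}}},"twist":{"type":"array","items":{"type":"array","items":{"type":"number"}}},"jaw":{"type":"array","items":{"type":"number"}}},"required":["xyz","twist","jaw"]}

```bash
ls; mkdir -p pics
cat > h.py <<'E'
import numpy as np, cv2
from cell import ctrl
from scipy.spatial.transform import Rotation as R
def cam(n):
    c=ctrl.calibration(n); f=200/np.tan(np.radians(c['fovy'])/2); return c,f
def ray(n,u,v,z):
    """pixel -> world point on plane z"""
    c,f=cam(n); T=np.linalg.inv(np.array(c['world_to_cam']))
    d=T[:3,:3]@np.array([(u-c['cx'])/f,-(v-c['cy'])/f,-1.]); o=T[:3,3]
    return o+d*(z-o[2])/d[2]
def proj(n,p):
    c,f=cam(n); q=np.array(c['world_to_cam'])@np.append(p,1); return c['cx']-f*q[0]/q[2], c['cy']+f*q[1]/q[2]
def snap(n,name,crop=None,s=1):
    im,d=ctrl.read_camera(n); im=im[...,::-1].copy(); out=im
    if crop: x0,y0,x1,y1=crop; out=cv2.resize(im[y0:y1,x0:x1],None,fx=s,fy=s,interpolation=cv2.INTER_CUBIC)
    cv2.imwrite(f'pics/{name}.png',out); return im,d
E
python3 - <<'E'
from h import *
print(ctrl.observe()); print(ctrl.grip_point_offset)
for n in('scene','top'):
    snap(n,n+'0'); c,f=cam(n); print(c,f, np.linalg.inv(c['world_to_cam'])[:3,3])
E
```

```text
pics
{'time': 0.0, 'qpos': array([ 1.24143942e+00,  4.80832066e-01,  1.59685678e+00,  6.93095619e-06,
        1.06508871e+00, -4.65615705e-02]), 'qvel': array([ 0.00039483,  0.00124685,  0.00036352,  0.00111975, -0.00137811,
        0.00032005]), 'joint_efforts': array([ 1.36617349e-03, -9.50657558e+01, -4.30203760e+01,  5.76335310e-05,
        1.19621397e-02,  1.35160303e-04]), 'tcp_pos': array([0.18120115, 0.62381688, 0.23067861]), 'tcp_rot': array([-4.42708250e-01, -3.11001318e+00,  1.82655165e-03]), 'wrist_force': array([-0.31252446, -0.28284973, -0.39962755]), 'moment': array([-0.04248469, -0.01864359,  0.01814288]), 'grasp_force': 0.0, 'finger_gap': 1.0011552376158845}
0.0187
{'fovy': 47.7059350933753, 'cx': 318.84242041484066, 'cy': 203.50240643114603, 'world_to_cam': array([[-0.8062902 ,  0.59133487, -0.01480503,  0.35807775],
       [-0.51192522, -0.68503746,  0.5183206 ,  0.23656125],
       [ 0.29635905,  0.42549589,  0.85505822, -1.66809685],
       [ 0.        ,  0.        ,  0.        ,  1.        ]])} 452.3277194058987 [0.90417184 0.6600778  1.30900672]
{'fovy': 46.419620953832094, 'cx': 321.93141960009416, 'cy': 198.08266052174622, 'world_to_cam': array([[-0.01373407, -0.99990186, -0.00276602,  0.08095123],
       [ 0.99824366, -0.01387062,  0.0575951 , -0.46839522],
       [-0.05762782, -0.00197015,  0.99833619, -1.76295105],
       [ 0.        ,  0.        ,  0.        ,  1.        ]])} 466.4143848828806 [0.36708933 0.07097309 1.78721902]
```

View pics/top0.png

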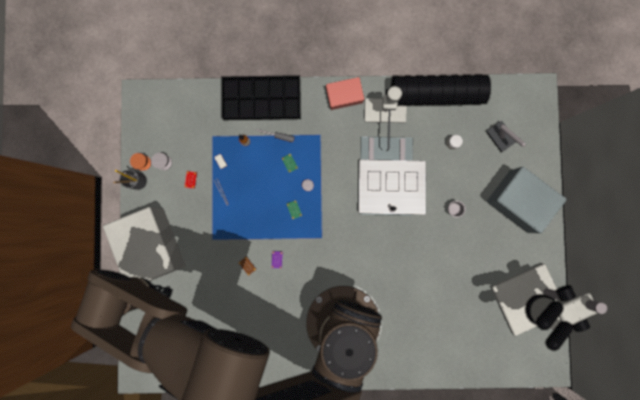

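View pics/scene0.png

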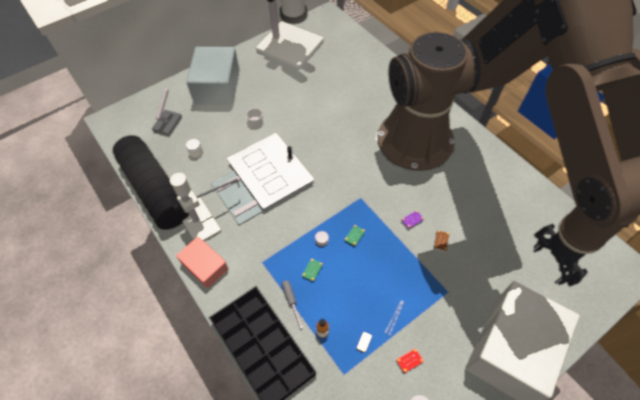

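The top view shows two green boards on the mat at about (290,163) and (294,210), the carrier at (392,187) with its knob at (392,208), and the pointer arm near (385,140). The scene view shows the same things. Next I zoom in and measure.

Run:
```python
from h import *
def green(im):
    h=cv2.cvtColor(im,cv2.COLOR_BGR2HSV); return cv2.inRange(h,(45,90,60),(85,255,255))
for n,crop,s in(('top',(205,80,435,250),3.4),('scene',(170,130,450,350),2.8)):
    im,d=snap(n,n+'1',crop,s)
    m=green(im); cs,_=cv2.findContours(m,cv2.RETR_EXTERNAL,cv2.CHAIN_APPROX_NONE)
    for c in cs:
        if cv2.contourArea(c)<40: continue
        r=cv2.minAreaRect(c); b=cv2.boxPoints(r)
        u,v=r[0]; p=ray(n,u,v,.013)
        w=np.array([ray(n,*q,.013)[:2] for q in b])
        print(n,np.round(r[0],1),np.round(r[1],1),'centre',np.round(p,3),'corners',np.round(w,3).tolist(),'depth',d[int(v),int(u)])
for nm,u,v,z in(('knob',392,208,.085),('platec',392,187,.03),('bayL',373.5,181,.03),('bayR',411,181,.03)): print(nm,ray('top',u,v,z).round(3))
```

```text
top [293.7 209.2] [15.8  9.3] centre [0.429 0.183 0.013] corners [[0.45, 0.21], [0.463, 0.177], [0.407, 0.155], [0.394, 0.188]] depth 1.7703782
top [289.3 162.6] [15.7  8.9] centre [0.607 0.198 0.013] corners [[0.627, 0.226], [0.642, 0.195], [0.588, 0.169], [0.573, 0.2]] depth 1.7797438
scene [312.  269.8] [11.9 19.4] centre [0.613 0.195 0.013] corners [[0.648, 0.192], [0.592, 0.163], [0.577, 0.198], [0.633, 0.226]] depth 1.395974
scene [354.2 235.5] [11.4 17.8] centre [0.435 0.18  0.013] corners [[0.469, 0.173], [0.411, 0.15], [0.401, 0.186], [0.459, 0.209]] depth 1.4546825
knob [ 0.426 -0.181  0.085]
platec [ 0.507 -0.191  0.03 ]
bayL [ 0.53  -0.121  0.03 ]
bayR [ 0.529 -0.263  0.03 ]
```

View pics/top1.png

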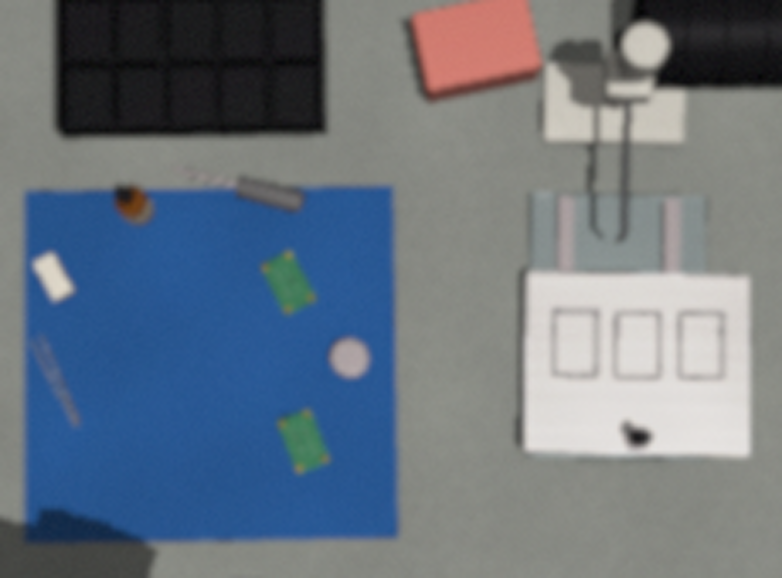

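View pics/scene1.png

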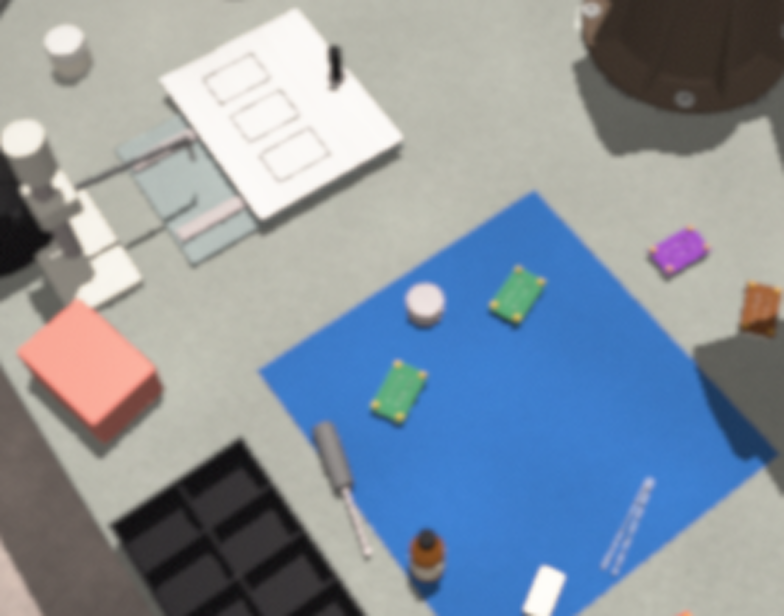

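The boards are at A ≈ (0.610, 0.197) with yaw 26.5° and B ≈ (0.432, 0.182) with yaw 21.5°, both solder side up. For each one I'll grasp the outer end with a tilted tool, lift, roll over past vertical and let it drop component side up on the open mat. Then I'll regrasp it from above and place it.

```bash
cat >> h.py <<'E'
def Rt(yaw,lean_dir=0,lean=0):
    """tool down with closing axis at yaw (deg), back of the tool leaning 'lean' deg towards azimuth lean_dir"""
    a=np.radians(yaw); y=np.array([np.cos(a),np.sin(a),0]); z=np.array([0,0,-1.])
    r0=np.column_stack([np.cross(y,z),y,z]); l=np.radians(lean_dir)
    return R.from_rotvec(np.radians(lean)*np.array([-np.sin(l),np.cos(l),0]))*R.from_matrix(r0)
def plan(start,p,Rg):
    """start=(pos,Rot) -> (total tool-frame shift at start, rows needed, per-row shift and twist for a straight/slerp blend)"""
    p0,R0=start; rv=(R0.inv()*Rg).as_rotvec(); d=np.asarray(p)-p0
    n=int(max(1,np.ceil(np.linalg.norm(d)/.055),np.ceil(np.degrees(np.linalg.norm(rv))/9.5)))
    rows=[(R0*R.from_rotvec(rv*i/n)).inv().apply(d/n) for i in range(n)]
    print(n,'rows; twist/row',(rv/n).round(3).tolist(),'\n xyz',[r.round(4).tolist() for r in rows])
    return (np.asarray(p,float),Rg)
def now():
    s=ctrl.observe(); print('t',round(s['time'],2),'q',s['qpos'].round(2),'p',s['tcp_pos'].round(4),'F',s['wrist_force'].round(1),'gap',round(s['finger_gap'],3),'grip',round(s['grasp_force'],1))
    return (s['tcp_pos'],R.from_rotvec(s['tcp_rot']))
E
python3 - <<'E'
from h import *
s=now(); a=np.radians(26.5); e=np.array([np.cos(a),np.sin(a),0]); c=np.array([.610,.197,0])
G=Rt(116.5,26.5,35); g=c+e*.019; print(G.as_matrix().round(2))
# point of finger axis 8mm behind TCP crosses board z=.011
tcp=g+[0,0,.011]+.010*G.as_matrix()[:,2]; print('tcp',tcp)
s=plan(s,tcp-.1*G.as_matrix()[:,2],G)
G2=Rt(-63.5,26.5,35); plan(now(),tcp-.1*G2.as_matrix()[:,2],G2)
E
```

```text
t 0.2 q [ 1.24  0.48  1.6   0.    1.07 -0.05] p [0.1813 0.6239 0.2309] F [0.2 0.1 0.3] gap 0.998 grip 0.0
[[-0.73 -0.45 -0.51]
 [-0.37  0.89 -0.26]
 [ 0.57  0.   -0.82]]
tcp [0.62187062 0.20291847 0.00280848]
12 rows; twist/row [0.019, 0.048, -0.06] 
 xyz [[-0.0486, -0.0202, 0.0122], [-0.0478, -0.0229, 0.0103], [-0.0468, -0.0256, 0.0084], [-0.0456, -0.0282, 0.0067], [-0.0441, -0.0308, 0.0051], [-0.0423, -0.0333, 0.0036], [-0.0404, -0.0357, 0.0022], [-0.0383, -0.0381, 0.001], [-0.0359, -0.0403, -0.0], [-0.0334, -0.0424, -0.0009], [-0.0308, -0.0443, -0.0017], [-0.0279, -0.0461, -0.0022]]
t 0.2 q [ 1.24  0.48  1.6   0.    1.07 -0.05] p [0.1813 0.6239 0.2309] F [0.2 0.1 0.3] gap 0.998 grip 0.0
15 rows; twist/row [0.048, -0.019, 0.154] 
 xyz [[-0.0388, -0.0162, 0.0098], [-0.0406, -0.0095, 0.0111], [-0.0413, -0.0027, 0.0122], [-0.041, 0.0043, 0.0129], [-0.0395, 0.0111, 0.0133], [-0.0371, 0.0177, 0.0134], [-0.0336, 0.0238, 0.013], [-0.0293, 0.0292, 0.0123], [-0.0242, 0.0339, 0.0113], [-0.0185, 0.0377, 0.01], [-0.0123, 0.0405, 0.0084], [-0.0058, 0.0423, 0.0065], [0.0008, 0.0429, 0.0045], [0.0075, 0.0425, 0.0024], [0.0139, 0.0409, 0.0001]]
```

Request:
jog_arm(xyz=[[-0.039,-0.016,0.01],[-0.041,-0.01,0.011],[-0.041,-0.003,0.012],[-0.041,0.004,0.013],[-0.04,0.011,0.013],[-0.037,0.018,0.013],[-0.034,0.024,0.013],[-0.029,0.029,0.012],[-0.024,0.034,0.011],[-0.019,0.038,0.01],[-0.012,0.041,0.008],[-0.006,0.042,0.007],[0.001,0.043,0.005],[0.008,0.043,0.002],[0.014,0.041,0.0]], twist=[[0.048,-0.019,0.154],[0.048,-0.019,0.154],[0.048,-0.019,0.154],[0.048,-0.019,0.154],[0.048,-0.019,0.154],[0.048,-0.019,0.154],[0.048,-0.019,0.154],[0.048,-0.019,0.154],[0.048,-0.019,0.154],[0.048,-0.019,0.154],[0.048,-0.019,0.154],[0.048,-0.019,0.154],[0.048,-0.019,0.154],[0.048,-0.019,0.154],[0.048,-0.019,0.154]], jaw=[75,75,75,75,75,75,75,75,75,75,75,75,75,75,75])

```text
time: 2.08
tcp_pos: [0.6755, 0.2262, 0.0863]
tcp_rot: [2.799, 0.644, -0.874]
wrist_force: [1.0, 0.9, -0.3]
finger_gap: 0.754
grasp_force: 0.0
```

```bash
cat > a.py <<'E'
from h import *
s=now(); print(s[1].as_matrix().round(2).tolist()); a=np.radians(26.5); e=np.array([np.cos(a),np.sin(a),0]); c=np.array([.610,.197,0])
G=Rt(-63.5,26.5,35); g=c+e*.019
tcp=g+[0,0,.011]+.010*G.as_matrix()[:,2]; print('tcp',tcp)
s=plan(s,tcp-.05*G.as_matrix()[:,2],G); plan(s,tcp,G)
E
python3 a.py
```

```text
t 2.08 q [ 0.32  1.08  0.9  -0.08  1.76  1.45] p [0.6755 0.2262 0.0863] F [ 1.   0.9 -0.3] gap 0.754 grip 0.0
[[0.74, 0.44, -0.51], [0.36, -0.9, -0.25], [-0.57, 0.01, -0.82]]
tcp [0.62187062 0.20291847 0.00280848]
1 rows; twist/row [-0.001, -0.004, -0.01] 
 xyz [[-0.0002, -0.003, 0.0519]]
1 rows; twist/row [0.0, 0.0, 0.0] 
 xyz [[-0.0, -0.0, 0.05]]
```

Request:
jog_arm(xyz=[[0,-0.003,0.04],[0,0,0.035],[0,0,0.022],[0,0,0],[0,0,0],[0,0,0],[0,0,0],[0,0,0]], twist=[[0,0,-0.01],[0,0,0],[0,0,0],[0,0,0],[0,0,0],[0,0,0],[0,0,0],[0,0,0]], jaw=[75,75,75,75,40,30,30,30])

```text
time: 3.08
tcp_pos: [0.6253, 0.2056, 0.0086]
tcp_rot: [2.798, 0.667, -0.871]
wrist_force: [3.7, 0.7, 6.8]
finger_gap: 0.433
grasp_force: 59.4
```

Request:
jog_arm(xyz=[[-0.011,0,-0.016],[-0.023,0,-0.033],[-0.023,0,-0.033],[-0.023,0,-0.033],[-0.017,0,-0.025]], twist=[[0,0,0],[0,0,0],[0,0,0],[0,0,0],[0,0,0]], jaw=[30,30,30,30,30])

```text
time: 3.7
tcp_pos: [0.6246, 0.205, 0.1812]
tcp_rot: [2.798, 0.666, -0.871]
wrist_force: [-0.6, 0.5, -1.1]
finger_gap: 0.437
grasp_force: 60.0
```

```bash
cat > flip.py <<'E'
from h import *
import sys
az,lean0=float(sys.argv[1]),float(sys.argv[2]); land=np.array(eval(sys.argv[3])); phi=65
s=now(); 
l=az+90                     # E end points left
G1=Rt(az,l,lean0); elev=phi-(90-lean0); 
G2=Rt(az,l,lean0-(180-phi)); t=np.array([np.cos(np.radians(l)),np.sin(np.radians(l)),0])
b=-G2.as_matrix()[:,2]; print('back dir',b.round(2),'elev',elev)
# far end on the table, board leans phi; contact ~.050 from far end
low=land+t*.03; g=low-t*.050*np.cos(np.radians(phi)); g[2]=.050*np.sin(np.radians(phi))+.006
tcp=g-b*.010; print('flip tcp',tcp.round(3))
hi=tcp.copy(); hi[2]=.20
s=plan(s,hi,G1); s=plan(s,hi,G2); plan(s,tcp,G2)
E
python3 flip.py 29 35 '[.52,.29,0]'; python3 -c "
from h import *
snap('scene','s2',(280,130,480,330),3)"
```

```text
t 3.7 q [ 0.32  0.9   1.07 -0.08  1.77  1.43] p [0.6246 0.205  0.1812] F [-0.6  0.5 -1.1] gap 0.437 grip 60.0
back dir [ 0.48 -0.86  0.17] elev 10.0
flip tcp [0.511 0.306 0.05 ]
10 rows; twist/row [-0.092, -0.001, -0.132] 
 xyz [[-0.0057, -0.0142, 0.0016], [-0.0037, -0.0149, 0.0003], [-0.0017, -0.0152, -0.0011], [0.0003, -0.0151, -0.0025], [0.0022, -0.0147, -0.0039], [0.0041, -0.0138, -0.0052], [0.0059, -0.0126, -0.0064], [0.0075, -0.0111, -0.0075], [0.0088, -0.0093, -0.0084], [0.0099, -0.0073, -0.0092]]
13 rows; twist/row [-0.0, 0.154, -0.0] 
 xyz [[0.0, 0.0, 0.0], [0.0, 0.0, 0.0], [0.0, 0.0, 0.0], [0.0, 0.0, 0.0], [0.0, 0.0, 0.0], [0.0, 0.0, 0.0], [0.0, 0.0, 0.0], [0.0, 0.0, 0.0], [0.0, 0.0, 0.0], [0.0, 0.0, 0.0], [0.0, 0.0, 0.0], [0.0, 0.0, 0.0], [0.0, 0.0, 0.0]]
3 rows; twist/row [0.0, 0.0, 0.0] 
 xyz [[-0.0494, -0.0, 0.0087], [-0.0494, -0.0, 0.0087], [-0.0494, -0.0, 0.0087]]
```

View pics/s2.png

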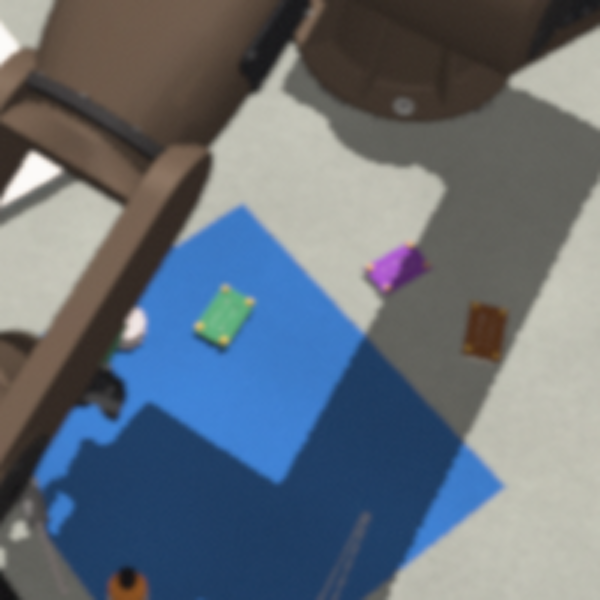

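The gripper holds board A (its green edge shows at about crop (110,350)), and board B is unmoved at crop (225,315). Next comes the yaw and the roll.

Request:
jog_arm(xyz=[[-0.006,-0.014,0.002],[-0.004,-0.015,0],[-0.002,-0.015,-0.001],[0,-0.015,-0.003],[0.002,-0.015,-0.004],[0.004,-0.014,-0.005],[0.006,-0.013,-0.006],[0.008,-0.011,-0.008],[0.009,-0.009,-0.008],[0.01,-0.007,-0.009]], twist=[[-0.092,0,-0.132],[-0.092,0,-0.132],[-0.092,0,-0.132],[-0.092,0,-0.132],[-0.092,0,-0.132],[-0.092,0,-0.132],[-0.092,0,-0.132],[-0.092,0,-0.132],[-0.092,0,-0.132],[-0.092,0,-0.132]], jaw=[30,30,30,30,30,30,30,30,30,30])

```text
time: 5.0
tcp_pos: [0.5095, 0.307, 0.198]
tcp_rot: [1.309, 2.231, -0.404]
wrist_force: [0.5, -0.2, -0.9]
finger_gap: 0.434
grasp_force: 60.0
```

```bash
python3 flip.py 29 35 '[.52,.29,0]'
```

```text
t 5.0 q [ 0.83  0.57  1.72 -0.63  1.15  0.68] p [0.5095 0.307  0.198 ] F [ 0.5 -0.2 -0.9] gap 0.434 grip 60.0
back dir [ 0.48 -0.86  0.17] elev 10.0
flip tcp [0.511 0.306 0.05 ]
1 rows; twist/row [0.006, -0.004, 0.001] 
 xyz [[-0.0021, 0.0009, -0.0009]]
13 rows; twist/row [-0.0, 0.154, -0.0] 
 xyz [[0.0, 0.0, 0.0], [0.0, 0.0, 0.0], [0.0, 0.0, 0.0], [0.0, 0.0, 0.0], [0.0, 0.0, 0.0], [0.0, 0.0, 0.0], [0.0, 0.0, 0.0], [0.0, 0.0, 0.0], [0.0, 0.0, 0.0], [0.0, 0.0, 0.0], [0.0, 0.0, 0.0], [0.0, 0.0, 0.0], [0.0, 0.0, 0.0]]
3 rows; twist/row [0.0, 0.0, 0.0] 
 xyz [[-0.0494, -0.0, 0.0087], [-0.0494, -0.0, 0.0087], [-0.0494, -0.0, 0.0087]]
```

Request:
jog_arm(xyz=[[0,0,0],[0,0,0],[0,0,0],[0,0,0],[0,0,0],[0,0,0],[0,0,0],[0,0,0],[0,0,0],[0,0,0],[0,0,0],[0,0,0],[0,0,0],[0,0,0]], twist=[[0,0.154,0],[0,0.154,0],[0,0.154,0],[0,0.154,0],[0,0.154,0],[0,0.154,0],[0,0.154,0],[0,0.154,0],[0,0.154,0],[0,0.154,0],[0,0.154,0],[0,0.154,0],[0,0.154,0],[0,0,0]], jaw=[30,30,30,30,30,30,30,30,30,30,30,30,30,30])

```text
time: 6.75
tcp_pos: [0.5097, 0.3054, 0.1949]
tcp_rot: [-0.92, -1.559, -0.772]
wrist_force: [-0.4, 0.1, -1.4]
finger_gap: 0.435
grasp_force: 60.3
```

```bash
python3 flip.py 29 35 '[.52,.29,0]'; python3 -c "
from h import *
snap('scene','s3',(240,150,480,350),3)"
```

```text
t 6.75 q [-0.07  0.96  1.65  0.99  1.69 -1.13] p [0.5097 0.3054 0.1949] F [-0.4  0.1 -1.4] gap 0.435 grip 60.3
back dir [ 0.48 -0.86  0.17] elev 10.0
flip tcp [0.511 0.306 0.05 ]
13 rows; twist/row [0.0, -0.154, -0.0] 
 xyz [[0.0004, 0.0001, -0.0], [0.0004, 0.0001, -0.0001], [0.0004, 0.0001, -0.0002], [0.0003, 0.0001, -0.0002], [0.0003, 0.0001, -0.0003], [0.0002, 0.0001, -0.0003], [0.0002, 0.0001, -0.0003], [0.0001, 0.0001, -0.0004], [0.0001, 0.0001, -0.0004], [0.0, 0.0001, -0.0004], [-0.0, 0.0001, -0.0004], [-0.0001, 0.0001, -0.0004], [-0.0002, 0.0001, -0.0004]]
13 rows; twist/row [-0.0, 0.154, -0.0] 
 xyz [[0.0, 0.0, 0.0], [0.0, 0.0, 0.0], [0.0, 0.0, 0.0], [0.0, 0.0, 0.0], [0.0, 0.0, 0.0], [0.0, 0.0, 0.0], [0.0, 0.0, 0.0], [0.0, 0.0, 0.0], [0.0, 0.0, 0.0], [0.0, 0.0, 0.0], [0.0, 0.0, 0.0], [0.0, 0.0, 0.0], [0.0, 0.0, 0.0]]
3 rows; twist/row [0.0, 0.0, 0.0] 
 xyz [[-0.0494, -0.0, 0.0087], [-0.0494, -0.0, 0.0087], [-0.0494, -0.0, 0.0087]]
```

View pics/s3.png

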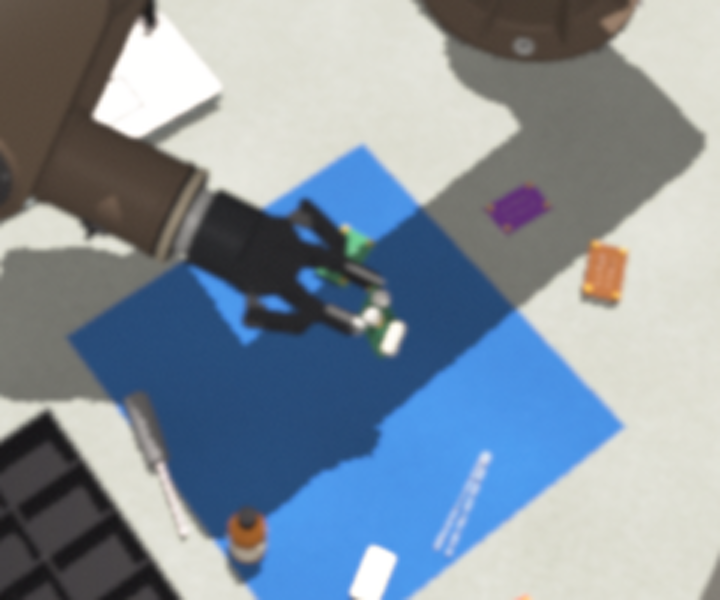

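Board A is board_caps: the white bar is at the lower end and the two round capacitors are by the fingers, at crop (385,335) and (375,305). It's held past vertical. Lowering it and releasing.

Request:
jog_arm(xyz=[[-0.04,0,0.007],[-0.04,0,0.007],[-0.03,0,0.005],[-0.02,0,0.0035],[-0.012,0,0.002],[0,0,0]], twist=[[0,0,0],[0,0,0],[0,0,0],[0,0,0],[0,0,0],[0,0,0]], jaw=[30,30,30,30,30,30])

```text
time: 7.55
tcp_pos: [0.5107, 0.3057, 0.0529]
tcp_rot: [-0.918, -1.563, -0.774]
wrist_force: [0.1, -0.4, -0.4]
finger_gap: 0.434
grasp_force: 60.3
```

Request:
jog_arm(xyz=[[-0.004,0,0.001],[-0.003,0,0],[0,0,0],[0,0,0],[0,0,0],[0,0,0],[0,0,0]], twist=[[0,0,0],[0,0,0],[0,0,0],[0,0,0],[0,0,0],[0,0,0],[0,0,0]], jaw=[30,30,30,80,80,80,80])

```text
time: 8.43
tcp_pos: [0.5106, 0.3055, 0.0455]
tcp_rot: [-0.918, -1.562, -0.774]
wrist_force: [0.9, 0.2, -0.8]
finger_gap: 0.797
grasp_force: 0.0
```

Run:
```python
from h import *
s=now(); b=-s[1].as_matrix()[:,2]
G=Rt(29,0,0); p=s[0]+b*.03; p[2]=.16
s=plan(s,s[0]+[b[0]*.02,b[1]*.02,.10],s[1]); plan(s,p,G)
```

```text
t 8.43 q [-0.07  1.19  1.57  0.98  1.6  -1.26] p [0.5106 0.3055 0.0455] F [ 0.9  0.2 -0.8] gap 0.797 grip 0.0
2 rows; twist/row [0.0, 0.0, 0.0] 
 xyz [[0.0475, 0.0001, -0.0184], [0.0475, 0.0001, -0.0184]]
9 rows; twist/row [0.0, -0.155, 0.0] 
 xyz [[0.0014, 0.0, -0.0014], [0.0012, 0.0, -0.0016], [0.0009, 0.0, -0.0017], [0.0006, 0.0, -0.0018], [0.0003, 0.0, -0.0019], [0.0, 0.0, -0.0019], [-0.0003, 0.0, -0.0019], [-0.0005, -0.0, -0.0019], [-0.0008, -0.0, -0.0018]]
```

Request:
jog_arm(xyz=[[0.045,0,-0.015],[0.045,0,-0.02],[0.01,0,-0.04],[0,0,-0.03],[0,0,-0.03],[0,0,0],[0,0,0],[0.02,0,0],[0.04,0,0],[0.04,0,0],[0.04,0,0],[0.04,0,0]], twist=[[0,0,0],[0,0,0],[0,-0.155,0],[0,-0.155,0],[0,-0.155,0],[0,-0.155,0],[0,-0.155,0],[0,-0.155,0],[0,-0.155,0],[0,-0.155,0],[0,-0.155,0],[0,0,0]], jaw=[80,80,80,80,80,80,80,80,80,80,80,80])

```text
time: 9.93
tcp_pos: [0.4801, 0.3593, 0.2301]
tcp_rot: [1.588, 2.705, 0.006]
wrist_force: [0.0, 0.5, -1.0]
finger_gap: 0.799
grasp_force: 0.0
```

```bash
cat > find.py <<'E'
from h import *
import sys
zt=float(sys.argv[1]); tag=sys.argv[2]
now(); outs=[]
for n,crop,s in(('top',(215,120,335,220),3),('scene',(240,180,460,330),2)):
    im,d=ctrl.read_camera(n); im=im[...,::-1].copy()
    h=cv2.cvtColor(im,cv2.COLOR_BGR2HSV); m=cv2.inRange(h,(42,70,30),(88,255,255))
    m2=cv2.bitwise_or(m,cv2.inRange(h,(0,0,90),(180,70,255)))  # plus white parts
    for c in cv2.findContours(m,cv2.RETR_EXTERNAL,cv2.CHAIN_APPROX_NONE)[0]:
        if cv2.contourArea(c)<40: continue
        r=cv2.minAreaRect(c); b=cv2.boxPoints(r)
        w=np.array([ray(n,*q,zt)[:2] for q in b]); e=[w[1]-w[0],w[2]-w[1]]; k=int(np.linalg.norm(e[1])>np.linalg.norm(e[0]))
        print(n,np.round(r[0],1),np.round(r[1],1),'centre',w.mean(0).round(3),'len',np.linalg.norm(e[k]).round(3),np.linalg.norm(e[1-k]).round(3),'yaw',np.degrees(np.arctan2(e[k][1],e[k][0])).round(1)%180)
    x0,y0,x1,y1=crop; outs.append(cv2.resize(im[y0:y1,x0:x1],(440,380),interpolation=cv2.INTER_CUBIC))
cv2.imwrite(f'pics/{tag}.png',cv2.resize(np.hstack(outs),(800,346)))
E
python3 find.py .008 f4
```

```text
t 9.93 q [ 0.59  0.41  1.72 -0.    1.01  0.09] p [0.4801 0.3593 0.2301] F [ 0.   0.5 -1. ] gap 0.799 grip 0.0
top [293.9 209.3] [16.2  9.7] centre [0.428 0.182] len 0.062 0.037 yaw 21.19999999999999
top [264.1 186.7] [9.4 9.4] centre [0.517 0.295] len 0.036 0.036 yaw 26.0
scene [355.5 278. ] [15.2 12.1] centre [0.521 0.294] len 0.047 0.039 yaw 114.7
scene [354.3 235.3] [11.9 18.6] centre [0.432 0.178] len 0.066 0.04 yaw 21.599999999999994
```

View pics/f4.png

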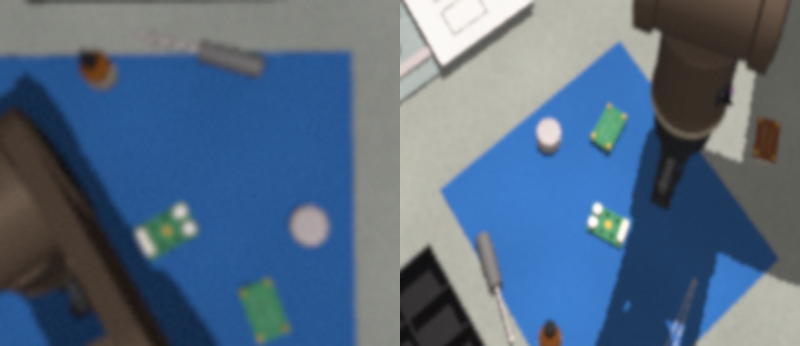

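Board_caps now lies component side up at about (0.519, 0.295), with its long axis at about 117°. Regrasping it from above.

Run:
```python
from h import *
s=now(); G=Rt(27)
s=plan(s,[.519,.2945,.06],G); plan(s,[.519,.2945,.001],G)
```

```text
t 10.03 q [0.59 0.41 1.72 0.   1.01 0.08] p [0.4793 0.3599 0.2291] F [ 0.5 -1.3  0. ] gap 0.801 grip 0.0
4 rows; twist/row [0.001, -0.0, 0.01] 
 xyz [[-0.0191, 0.0005, 0.0423], [-0.0191, 0.0008, 0.0423], [-0.0191, 0.001, 0.0423], [-0.0191, 0.0012, 0.0423]]
2 rows; twist/row [0.0, 0.0, 0.0] 
 xyz [[0.0, 0.0, 0.0295], [0.0, 0.0, 0.0295]]
```

Request:
jog_arm(xyz=[[-0.03,0.0005,0.02],[-0.03,0.001,0.04],[-0.016,0.001,0.05],[0,0.001,0.059],[0,0,0.03],[0,0,0.02],[0,0,0.008],[0,0,0],[0,0,0]], twist=[[0,0,0.01],[0,0,0.01],[0,0,0.01],[0,0,0.01],[0,0,0],[0,0,0],[0,0,0],[0,0,0],[0,0,0]], jaw=[75,75,75,75,75,75,75,75,75])

```text
time: 11.15
tcp_pos: [0.5226, 0.2918, 0.0029]
tcp_rot: [1.648, 2.672, 0.006]
wrist_force: [0.6, -0.3, -0.0]
finger_gap: 0.751
grasp_force: 0.0
```

Request:
jog_arm(xyz=[[0.004,0.002,0.003],[0,0,0],[0,0,0],[0,0,0],[0,0,0],[0,0,0]], twist=[[0,0,0],[0,0,0],[0,0,0],[0,0,0],[0,0,0],[0,0,0]], jaw=[75,60,40,30,30,30])

```text
time: 11.9
tcp_pos: [0.5219, 0.2961, -0.0007]
tcp_rot: [1.649, 2.672, 0.005]
wrist_force: [-3.3, 0.9, 11.9]
finger_gap: 0.442
grasp_force: 58.8
```

Request:
jog_arm(xyz=[[0,0,-0.02],[0,0,-0.04],[0,0,-0.04],[0,0,-0.04],[0,0,0]], twist=[[0,0,0],[0,0,0],[0,0,0],[0,0,0],[0,0,0]], jaw=[30,30,30,30,30])

```text
time: 12.52
tcp_pos: [0.5233, 0.2966, 0.1431]
tcp_rot: [1.647, 2.67, 0.012]
wrist_force: [-0.1, -0.1, -0.5]
finger_gap: 0.44
grasp_force: 60.3
```

```bash
cat > bays.py <<'E'
from h import *
for n,box in(('top',(345,150,435,220)),('scene',(220,130,320,215))):
    im=cv2.imread(f'pics/{n}0.png'); x0,y0,x1,y1=box; K=8
    g=cv2.cvtColor(im,cv2.COLOR_BGR2GRAY)[y0:y1,x0:x1]; g=cv2.resize(g,None,fx=K,fy=K,interpolation=cv2.INTER_CUBIC)
    t=cv2.adaptiveThreshold(g,255,cv2.ADAPTIVE_THRESH_MEAN_C,cv2.THRESH_BINARY_INV,12*K+1,10)
    cs,_=cv2.findContours(t,cv2.RETR_LIST,cv2.CHAIN_APPROX_NONE)
    for c in cs:
        r=cv2.minAreaRect(c); a=cv2.contourArea(c)/K/K
        if 130<a<420:
            b=(cv2.boxPoints(r)+.5)/K-.5+[x0,y0]; w=np.array([ray(n,*q,.03)[:2] for q in b]); e=w[1]-w[0],w[2]-w[1]
            print(n,round(a),'centre',w.mean(0).round(4),[np.linalg.norm(k).round(3) for k in e],[np.degrees(np.arctan2(k[1],k[0])).round(1) for k in e])
    W=(g>190).astype(np.uint8); c=max(cv2.findContours(W,cv2.RETR_EXTERNAL,cv2.CHAIN_APPROX_NONE)[0],key=cv2.contourArea)
    b=(cv2.boxPoints(cv2.minAreaRect(c))+.5)/K-.5+[x0,y0]; print(n,'plate',[ray(n,*q,.03)[:2].round(3).tolist() for q in b])
# calibration check: gripped TCP reported vs nothing; pointer region blow-ups
a=cv2.resize(cv2.imread('pics/top0.png')[80:160,355:425],(420,480),interpolation=cv2.INTER_CUBIC)
b=cv2.resize(cv2.imread('pics/scene0.png')[165:255,165:235],(373,480),interpolation=cv2.INTER_CUBIC)
cv2.imwrite('pics/ptr.png',np.hstack([a,b])); now()
E
python3 bays.py
```

```text
top 173 centre [ 0.5286 -0.2614] [np.float64(0.066), np.float64(0.041)] [np.float64(-1.4), np.float64(-90.8)]
top 182 centre [ 0.5298 -0.1908] [np.float64(0.065), np.float64(0.043)] [np.float64(-1.2), np.float64(-90.8)]
top 172 centre [ 0.5319 -0.1224] [np.float64(0.065), np.float64(0.041)] [np.float64(-1.1), np.float64(-90.8)]
top 302 centre [ 0.5293 -0.1915] [np.float64(0.057), np.float64(0.081)] [np.float64(-90.8), np.float64(178.7)]
top 302 centre [ 0.5286 -0.2621] [np.float64(0.056), np.float64(0.081)] [np.float64(-90.8), np.float64(178.5)]
top 301 centre [ 0.5328 -0.1218] [np.float64(0.082), np.float64(0.057)] [np.float64(-1.9), np.float64(-91.6)]
top plate [[0.612, -0.069], [0.608, -0.318], [0.404, -0.312], [0.408, -0.066]]
scene 208 centre [ 0.4942 -0.3248] [np.float64(0.236), np.float64(0.073)] [np.float64(161.6), np.float64(67.0)]
scene plate [[0.615, -0.329], [0.388, -0.367], [0.412, -0.065], [0.621, -0.045]]
t 12.53 q [ 0.47  0.51  1.8   0.    0.82 -0.  ] p [0.5233 0.2966 0.1431] F [-0.1 -0.1 -0.5] gap 0.44 grip 60.3
```

View pics/ptr.png

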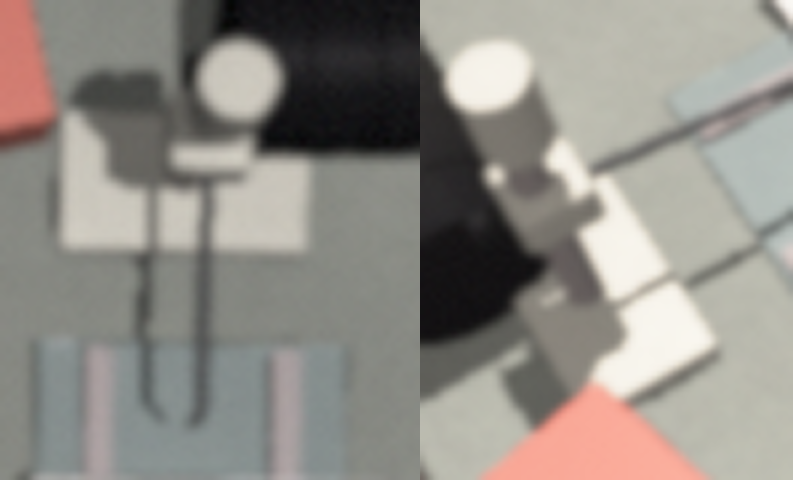

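Pointer tip (top view) is at about full-image (386.7,150.7); bays measured, carrier yaw about -1.3°. The top camera reads about 4 mm low in x compared with the gripper. The left bay is therefore at about (0.536, -0.121), and I move there.

Run:
```python
from h import *
s=now(); G=Rt(88.7); n=np.array([.536,-.121,0])
s=plan(s,n+[0,0,.1],G); print(ray('top',386.7,150.7,.056))
```

```text
t 12.53 q [ 0.47  0.51  1.8   0.    0.82 -0.  ] p [0.5233 0.2966 0.1431] F [-0.1 -0.1 -0.5] gap 0.44 grip 60.3
8 rows; twist/row [0.001, 0.001, -0.135] 
 xyz [[-0.0474, -0.0221, 0.0052], [-0.044, -0.0282, 0.0052], [-0.0397, -0.0339, 0.0052], [-0.0348, -0.039, 0.0052], [-0.0292, -0.0433, 0.0052], [-0.0231, -0.0468, 0.0053], [-0.0166, -0.0495, 0.0053], [-0.0098, -0.0513, 0.0053]]
[ 0.6410719 -0.170157   0.056    ]
```

Request:
jog_arm(xyz=[[-0.047,-0.022,0.005],[-0.044,-0.028,0.005],[-0.04,-0.034,0.005],[-0.035,-0.039,0.005],[-0.029,-0.043,0.005],[-0.023,-0.047,0.005],[-0.017,-0.05,0.005],[-0.01,-0.051,0.005],[0,0,0],[0,0,0]], twist=[[0,0,-0.135],[0,0,-0.135],[0,0,-0.135],[0,0,-0.135],[0,0,-0.135],[0,0,-0.135],[0,0,-0.135],[0,0,-0.135],[0,0,0],[0,0,0]], jaw=[30,30,30,30,30,30,30,30,30,30])

```text
time: 13.78
tcp_pos: [0.5336, -0.1219, 0.0981]
tcp_rot: [0.043, 3.14, 0.003]
wrist_force: [0.3, 1.1, 0.8]
finger_gap: 0.441
grasp_force: 60.3
```

```bash
cat > to.py <<'E'
from h import *
import sys
x,y,z,yaw=map(float,sys.argv[1:5]); plan(now(),[x,y,z],Rt(yaw))
E
python3 to.py .536 -.121 .031 88.7
```

```text
t 13.78 q [-0.28  0.51  1.95  0.    0.67 -1.83] p [ 0.5336 -0.1219  0.0981] F [0.3 1.1 0.8] gap 0.441 grip 60.3
2 rows; twist/row [0.001, 0.001, -0.002] 
 xyz [[-0.0011, 0.0004, 0.0335], [-0.0011, 0.0004, 0.0335]]
```

Request:
jog_arm(xyz=[[-0.001,0.001,0.03],[-0.001,0,0.022],[0,0,0.01],[0,0,0.004],[0,0,0]], twist=[[0,0,0],[0,0,0],[0,0,0],[0,0,0],[0,0,0]], jaw=[30,30,30,30,30])

```text
time: 14.4
tcp_pos: [0.5365, -0.1206, 0.0326]
tcp_rot: [0.04, 3.139, 0.002]
wrist_force: [-0.1, 0.1, -0.9]
finger_gap: 0.441
grasp_force: 60.3
```

Request:
jog_arm(xyz=[[0,0,0.001],[0,0,0.001],[0,0,0],[0,0,0],[0,0,0],[0,0,-0.02],[0,0,-0.05],[0,0,-0.05],[0,0,-0.03],[0,0.03,-0.02],[0,0.05,0],[0,0.05,0],[0,0.05,0],[0,0.05,0],[0,0.04,0]], twist=[[0,0,0],[0,0,0],[0,0,0],[0,0,0],[0,0,0],[0,0,0],[0,0,0],[0,0,0],[0,0,0],[0,0,0.1],[0,0,0.1],[0,0,0.1],[0,0,0.1],[0,0,0.1],[0,0,0.1]], jaw=[30,30,55,62,62,62,62,62,62,62,62,62,62,62,62])

```text
time: 16.27
tcp_pos: [0.6112, 0.1367, 0.2008]
tcp_rot: [0.97, 2.986, 0.004]
wrist_force: [0.2, -0.4, 0.0]
finger_gap: 0.623
grasp_force: 0.0
```

```bash
cat > carr.py <<'E'
from h import *
import sys
tag=sys.argv[1]; now(); o=[]
for n,(x0,y0,x1,y1) in(('top',(345,125,435,220)),('scene',(165,130,320,260))):
    im,d=ctrl.read_camera(n); im=im[...,::-1].copy(); cv2.imwrite(f'pics/raw_{tag}_{n}.png',im)
    h=cv2.cvtColor(im,cv2.COLOR_BGR2HSV); m=cv2.inRange(h,(42,70,30),(88,255,255))
    for c in cv2.findContours(m,cv2.RETR_EXTERNAL,cv2.CHAIN_APPROX_NONE)[0]:
        if cv2.contourArea(c)>25: r=cv2.minAreaRect(c); print(n,np.round(r[0],1),np.round(r[1],1),'->',ray(n,*r[0],.038).round(3))
    o.append(cv2.resize(im[y0:y1,x0:x1],(400,int(400*(y1-y0)/(x1-x0))),interpolation=cv2.INTER_CUBIC))
H=max(i.shape[0] for i in o); cv2.imwrite(f'pics/{tag}.png',np.hstack([cv2.copyMakeBorder(i,0,H-i.shape[0],0,0,cv2.BORDER_CONSTANT) for i in o]))
E
python3 carr.py c5; python3 find.py .013 f5
```

```text
t 16.27 q [ 0.17  0.48  1.69  0.    0.98 -0.77] p [0.6112 0.1367 0.2008] F [ 0.2 -0.4  0. ] gap 0.623 grip 0.0
top [373.  178.5] [8. 9.] -> [ 0.539 -0.119  0.038]
scene [354.  235.4] [11.7 17.1] -> [0.444 0.188 0.038]
t 16.38 q [ 0.17  0.48  1.69  0.    0.97 -0.77] p [0.6124 0.1381 0.2007] F [ 0.7  0.9 -0.3] gap 0.618 grip 0.0
top [373.  178.5] [8. 9.] centre [ 0.542 -0.122] len 0.035 0.031 yaw 178.9
scene [354.1 235.4] [11.6 17.2] centre [0.435 0.179] len 0.061 0.039 yaw 21.599999999999994
```

View pics/c5.png

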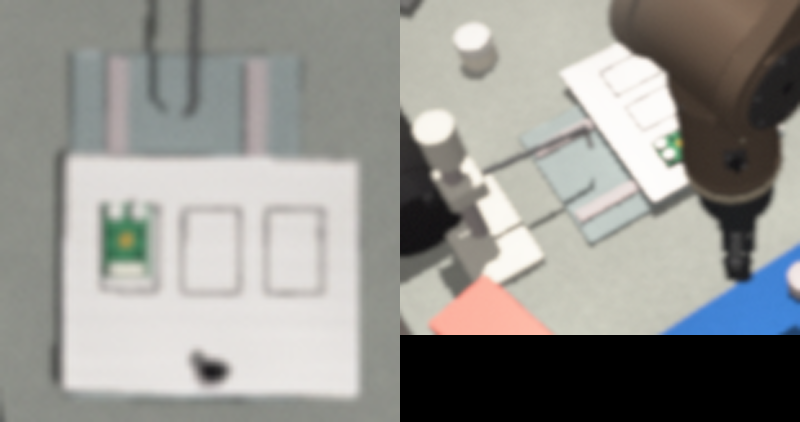

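Caps lies in the left bay about 6 mm too far out in x (pad at crop (126,240) against bay centre (130,248)); I'll trim that later. Next is board B at (0.434, 0.180), yaw 21.5°.

```bash
cat > b.py <<'E'
from h import *
s=now(); a=np.radians(21.5); e=np.array([np.cos(a),np.sin(a),0]); c=np.array([.434,.180,0])
G=Rt(21.5-90,21.5,35); z=G.as_matrix()[:,2]
tcp=c+e*.019+[0,0,.011]+.010*z; print('tcp',tcp)
s=plan(s,tcp-.1*z,G); plan(s,tcp-.003*z,G)
E
python3 b.py
```

```text
t 16.48 q [ 0.17  0.48  1.69  0.    0.97 -0.78] p [0.6106 0.1352 0.2004] F [ 0.4 -0.1 -0.2] gap 0.617 grip 0.0
tcp [0.44634128 0.18486136 0.00280848]
14 rows; twist/row [0.047, -0.025, 0.147] 
 xyz [[0.0094, -0.0005, 0.0083], [0.0094, -0.0016, 0.0081], [0.0093, -0.0026, 0.0079], [0.0091, -0.0036, 0.0078], [0.0087, -0.0045, 0.0078], [0.0082, -0.0054, 0.0078], [0.0075, -0.0062, 0.0079], [0.0067, -0.0069, 0.008], [0.0059, -0.0074, 0.0082], [0.005, -0.0078, 0.0084], [0.004, -0.0081, 0.0086], [0.003, -0.0082, 0.0089], [0.0021, -0.0082, 0.0093], [0.0011, -0.008, 0.0096]]
2 rows; twist/row [0.0, 0.0, 0.0] 
 xyz [[-0.0, -0.0, 0.0485], [-0.0, -0.0, 0.0485]]
```

Request:
jog_arm(xyz=[[0.009,-0.001,0.008],[0.009,-0.002,0.008],[0.009,-0.003,0.008],[0.009,-0.004,0.008],[0.009,-0.005,0.008],[0.008,-0.005,0.008],[0.008,-0.006,0.008],[0.007,-0.007,0.008],[0.006,-0.007,0.008],[0.005,-0.008,0.008],[0.004,-0.008,0.009],[0.003,-0.008,0.009],[0.002,-0.008,0.009],[0.001,-0.008,0.01],[0,0,0]], twist=[[0.047,-0.025,0.147],[0.047,-0.025,0.147],[0.047,-0.025,0.147],[0.047,-0.025,0.147],[0.047,-0.025,0.147],[0.047,-0.025,0.147],[0.047,-0.025,0.147],[0.047,-0.025,0.147],[0.047,-0.025,0.147],[0.047,-0.025,0.147],[0.047,-0.025,0.147],[0.047,-0.025,0.147],[0.047,-0.025,0.147],[0.047,-0.025,0.147],[0,0,0]], jaw=[75,75,75,75,75,75,75,75,75,75,75,75,75,75,75])

```text
time: 18.35
tcp_pos: [0.4989, 0.2025, 0.0845]
tcp_rot: [2.847, 0.545, -0.905]
wrist_force: [0.7, -0.0, -0.4]
finger_gap: 0.752
grasp_force: 0.0
```

```bash
python3 b.py; python3 find.py .013 f6
```

```text
t 18.35 q [ 0.34  0.85  1.47 -0.01  1.44  1.54] p [0.4989 0.2025 0.0845] F [ 0.7 -0.  -0.4] gap 0.752 grip 0.0
tcp [0.44634128 0.18486136 0.00280848]
1 rows; twist/row [-0.007, 0.003, 0.005] 
 xyz [[0.0015, -0.0028, -0.0013]]
2 rows; twist/row [0.0, 0.0, 0.0] 
 xyz [[-0.0, -0.0, 0.0485], [-0.0, -0.0, 0.0485]]
t 18.35 q [ 0.34  0.85  1.47 -0.01  1.44  1.54] p [0.4989 0.2025 0.0845] F [ 0.7 -0.  -0.4] gap 0.752 grip 0.0
top [373.  178.5] [8. 9.] centre [ 0.542 -0.122] len 0.035 0.031 yaw 178.9
scene [353.4 235.4] [13.3 19.7] centre [0.437 0.178] len 0.07 0.044 yaw 21.599999999999994
scene [274.6 184.9] [ 9.4 10.8] centre [ 0.533 -0.136] len 0.038 0.038 yaw 82.2
```

Request:
jog_arm(xyz=[[0.001,-0.003,0.04],[0,0,0.035],[0,0,0.021],[0,0,0],[0,0,0],[0,0,0],[0,0,0],[0,0,0],[-0.011,0,-0.016],[-0.023,0,-0.033],[-0.023,0,-0.033],[-0.023,0,-0.033],[-0.017,0,-0.025]], twist=[[-0.007,0.003,0.005],[0,0,0],[0,0,0],[0,0,0],[0,0,0],[0,0,0],[0,0,0],[0,0,0],[0,0,0],[0,0,0],[0,0,0],[0,0,0],[0,0,0]], jaw=[75,75,75,75,40,30,30,30,30,30,30,30,30])

```text
time: 20.08
tcp_pos: [0.4487, 0.1875, 0.1794]
tcp_rot: [2.845, 0.541, -0.889]
wrist_force: [0.4, 0.3, -1.3]
finger_gap: 0.433
grasp_force: 60.1
```

```bash
python3 flip.py 29 35 '[.52,.29,0]'
```

```text
t 20.07 q [ 0.35  0.67  1.57 -0.02  1.51  1.55] p [0.4487 0.1875 0.1794] F [ 0.4  0.3 -1.3] gap 0.433 grip 60.1
back dir [ 0.48 -0.86  0.17] elev 10.0
flip tcp [0.511 0.306 0.05 ]
11 rows; twist/row [-0.088, -0.0, -0.127] 
 xyz [[0.0065, -0.008, -0.0068], [0.0074, -0.0065, -0.0074], [0.0081, -0.0048, -0.0079], [0.0086, -0.003, -0.0083], [0.0089, -0.0011, -0.0085], [0.0089, 0.0007, -0.0085], [0.0087, 0.0026, -0.0083], [0.0083, 0.0044, -0.008], [0.0076, 0.0061, -0.0076], [0.0067, 0.0077, -0.007], [0.0056, 0.009, -0.0062]]
13 rows; twist/row [-0.0, 0.154, -0.0] 
 xyz [[0.0, 0.0, 0.0], [0.0, 0.0, 0.0], [0.0, 0.0, 0.0], [0.0, 0.0, 0.0], [0.0, 0.0, 0.0], [0.0, 0.0, 0.0], [0.0, 0.0, 0.0], [0.0, 0.0, 0.0], [0.0, 0.0, 0.0], [0.0, 0.0, 0.0], [0.0, 0.0, 0.0], [0.0, 0.0, 0.0], [0.0, 0.0, 0.0]]
3 rows; twist/row [0.0, 0.0, 0.0] 
 xyz [[-0.0494, -0.0, 0.0087], [-0.0494, -0.0, 0.0087], [-0.0494, -0.0, 0.0087]]
```

Request:
jog_arm(xyz=[[0.007,-0.008,-0.007],[0.007,-0.007,-0.007],[0.008,-0.005,-0.008],[0.009,-0.003,-0.008],[0.009,-0.001,-0.009],[0.009,0.001,-0.009],[0.009,0.003,-0.008],[0.008,0.004,-0.008],[0.008,0.006,-0.008],[0.007,0.008,-0.007],[0.006,0.009,-0.006],[0,0,0]], twist=[[-0.088,0,-0.127],[-0.088,0,-0.127],[-0.088,0,-0.127],[-0.088,0,-0.127],[-0.088,0,-0.127],[-0.088,0,-0.127],[-0.088,0,-0.127],[-0.088,0,-0.127],[-0.088,0,-0.127],[-0.088,0,-0.127],[-0.088,0,-0.127],[0,0,0]], jaw=[30,30,30,30,30,30,30,30,30,30,30,30])

```text
time: 21.58
tcp_pos: [0.5103, 0.3084, 0.1979]
tcp_rot: [1.315, 2.231, -0.413]
wrist_force: [-0.6, -0.8, -0.7]
finger_gap: 0.43
grasp_force: 60.1
```

Request:
jog_arm(xyz=[[0,0,0],[0,0,0],[0,0,0],[0,0,0],[0,0,0],[0,0,0],[0,0,0],[0,0,0],[0,0,0],[0,0,0],[0,0,0],[0,0,0],[0,0,0],[0,0,0]], twist=[[0,0.154,0],[0,0.154,0],[0,0.154,0],[0,0.154,0],[0,0.154,0],[0,0.154,0],[0,0.154,0],[0,0.154,0],[0,0.154,0],[0,0.154,0],[0,0.154,0],[0,0.154,0],[0,0.154,0],[0,0,0]], jaw=[30,30,30,30,30,30,30,30,30,30,30,30,30,30])

```text
time: 23.32
tcp_pos: [0.5114, 0.3069, 0.1943]
tcp_rot: [-0.925, -1.552, -0.768]
wrist_force: [-0.4, 0.0, 0.2]
finger_gap: 0.434
grasp_force: 60.3
```

Run:
```python
from h import *
s=now(); G=Rt(29,119,35-115); print('rot err',(s[1].inv()*G).as_rotvec().round(3)); plan(s,[.511,.306,.0455],G)
```

```text
t 23.32 q [-0.06  0.96  1.65  0.99  1.69 -1.12] p [0.5114 0.3069 0.1943] F [-0.4  0.   0.2] gap 0.434 grip 60.3
rot err [ 0.002 -0.003 -0.008]
3 rows; twist/row [0.001, -0.001, -0.003] 
 xyz [[-0.0489, 0.0001, 0.0083], [-0.0489, -0.0, 0.0083], [-0.0489, -0.0001, 0.0084]]
```

Request:
jog_arm(xyz=[[-0.04,0,0.007],[-0.04,0,0.007],[-0.03,0,0.005],[-0.02,0,0.0035],[-0.012,0,0.002],[-0.005,0,0.001],[0,0,0],[0,0,0],[0,0,0],[0,0,0],[0,0,0]], twist=[[0,0,0],[0,0,0],[0,0,0],[0,0,0],[0,0,0],[0,0,0],[0,0,0],[0,0,0],[0,0,0],[0,0,0],[0,0,0]], jaw=[30,30,30,30,30,30,30,80,80,80,80])

```text
time: 24.7
tcp_pos: [0.5107, 0.3074, 0.0469]
tcp_rot: [-0.922, -1.558, -0.769]
wrist_force: [0.1, 0.8, -0.4]
finger_gap: 0.801
grasp_force: 0.0
```

Request:
jog_arm(xyz=[[0.045,0,-0.015],[0.045,0,-0.02],[0.01,0,-0.04],[0,0,-0.03],[0,0,-0.03],[0,0,0],[0,0,0],[0.02,0,0],[0.04,0,0],[0.04,0,0],[0.04,0,0],[0.04,0,0]], twist=[[0,0,0],[0,0,0],[0,-0.155,0],[0,-0.155,0],[0,-0.155,0],[0,-0.155,0],[0,-0.155,0],[0,-0.155,0],[0,-0.155,0],[0,-0.155,0],[0,-0.155,0],[0,0,0]], jaw=[80,80,80,80,80,80,80,80,80,80,80,80])

```text
time: 26.2
tcp_pos: [0.4812, 0.3616, 0.2316]
tcp_rot: [1.591, 2.707, -0.002]
wrist_force: [-0.2, 0.3, -0.8]
finger_gap: 0.802
grasp_force: 0.0
```

```bash
python3 find.py .008 f7
```

```text
t 26.2 q [ 0.6   0.41  1.71 -0.    1.02  0.09] p [0.4812 0.3616 0.2316] F [-0.2  0.3 -0.8] gap 0.802 grip 0.0
top [265.7 185.9] [ 9.4 13. ] centre [0.52  0.289] len 0.05 0.036 yaw 115.9
top [373.  178.5] [8. 9.] centre [ 0.542 -0.122] len 0.035 0.031 yaw 178.9
scene [353.8 277.6] [19.7 12.1] centre [0.524 0.29 ] len 0.06 0.04 yaw 119.8
scene [274.8 185.1] [ 8.9 11.2] centre [ 0.531 -0.138] len 0.04 0.037 yaw 175.2
```

View pics/f7.png

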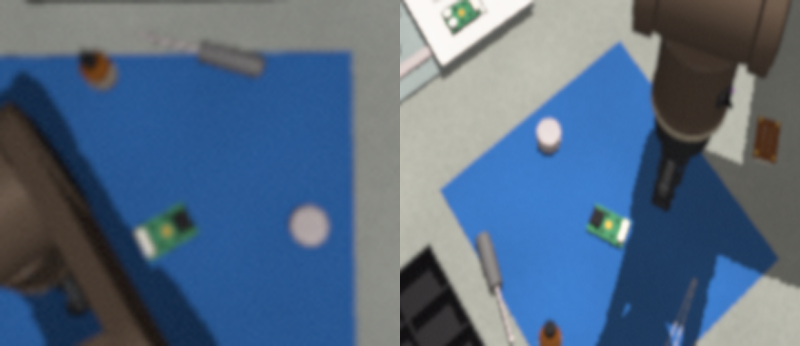

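Board B is the choke board, now component side up with its pad at top-crop (168,231), so the bars board is absent. I use (0.5245, 0.291) for the grasp, with the offset learned from caps.

```bash
python3 to.py .5245 .291 .06 27
```

```text
t 26.3 q [0.59 0.41 1.71 0.   1.02 0.08] p [0.4804 0.3622 0.2306] F [ 0.9  0.2 -0.7] gap 0.796 grip 0.0
4 rows; twist/row [-0.001, -0.0, 0.01] 
 xyz [[-0.021, 0.0011, 0.0426], [-0.021, 0.0012, 0.0426], [-0.0209, 0.0014, 0.0426], [-0.0209, 0.0016, 0.0426]]
```

Request:
jog_arm(xyz=[[-0.03,0.001,0.02],[-0.03,0.001,0.04],[-0.024,0.001,0.05],[0,0.002,0.06],[0,0,0.03],[0,0,0.015],[0,0,0]], twist=[[0,0,0.01],[0,0,0.01],[0,0,0.01],[0,0,0.01],[0,0,0],[0,0,0],[0,0,0]], jaw=[75,75,75,75,75,75,75])

```text
time: 27.18
tcp_pos: [0.5266, 0.2864, 0.0148]
tcp_rot: [-1.649, -2.671, 0.005]
wrist_force: [0.2, 0.7, -0.2]
finger_gap: 0.751
grasp_force: 0.0
```

```bash
python3 to.py .5245 .291 .001 27
```

```text
t 27.18 q [ 0.45  0.7   1.86  0.    0.59 -0.02] p [0.5266 0.2864 0.0148] F [ 0.2  0.7 -0.2] gap 0.751 grip 0.0
1 rows; twist/row [-0.004, -0.001, -0.007] 
 xyz [[0.005, 0.0003, 0.0138]]
```

Request:
jog_arm(xyz=[[0.005,0,0.009],[0,0,0.005],[0,0,0],[0,0,0],[0,0,0],[0,0,0],[0,0,0],[0,0,-0.02],[0,0,-0.04],[0,0,-0.04],[0,0,-0.04],[0,0,0]], twist=[[0,0,0],[0,0,0],[0,0,0],[0,0,0],[0,0,0],[0,0,0],[0,0,0],[0,0,0],[0,0,0],[0,0,0],[0,0,0],[0,0,0]], jaw=[75,75,60,40,30,30,30,30,30,30,30,30])

```text
time: 28.68
tcp_pos: [0.5268, 0.2924, 0.1457]
tcp_rot: [1.65, 2.672, 0.005]
wrist_force: [0.6, -0.0, -1.1]
finger_gap: 0.434
grasp_force: 60.6
```

```bash
python3 to.py .534 -.191 .1 88.7
```

```text
t 28.68 q [ 0.46  0.51  1.79  0.    0.84 -0.01] p [0.5268 0.2924 0.1457] F [ 0.6 -0.  -1.1] gap 0.434 grip 60.6
9 rows; twist/row [0.0, 0.0, -0.12] 
 xyz [[-0.0484, -0.0234, 0.005], [-0.0452, -0.029, 0.005], [-0.0414, -0.0342, 0.005], [-0.037, -0.039, 0.005], [-0.0321, -0.0431, 0.005], [-0.0266, -0.0466, 0.005], [-0.0208, -0.0495, 0.005], [-0.0148, -0.0517, 0.005], [-0.0084, -0.053, 0.0051]]
```

Request:
jog_arm(xyz=[[-0.048,-0.023,0.004],[-0.045,-0.029,0.004],[-0.041,-0.034,0.004],[-0.037,-0.039,0.004],[-0.032,-0.043,0.004],[-0.027,-0.047,0.004],[-0.021,-0.05,0.004],[-0.015,-0.052,0.004],[-0.008,-0.053,0.005],[0,0,0],[0,0,0]], twist=[[0,0,-0.12],[0,0,-0.12],[0,0,-0.12],[0,0,-0.12],[0,0,-0.12],[0,0,-0.12],[0,0,-0.12],[0,0,-0.12],[0,0,-0.12],[0,0,0],[0,0,0]], jaw=[30,30,30,30,30,30,30,30,30,30,30])

```text
time: 30.05
tcp_pos: [0.5304, -0.1919, 0.1044]
tcp_rot: [-0.044, -3.138, 0.0]
wrist_force: [-0.6, 1.0, -1.0]
finger_gap: 0.438
grasp_force: 60.6
```

```bash
python3 to.py .534 -.191 .031 88.7
```

```text
t 30.05 q [-0.4   0.52  1.91 -0.    0.71 -1.94] p [ 0.5304 -0.1919  0.1044] F [-0.6  1.  -1. ] gap 0.438 grip 60.6
2 rows; twist/row [-0.0, -0.002, -0.003] 
 xyz [[-0.0019, 0.0005, 0.0367], [-0.0019, 0.0005, 0.0367]]
```

Request:
jog_arm(xyz=[[-0.002,0.001,0.03],[-0.002,0,0.025],[0,0,0.012],[0,0,0.006],[0,0,0.001],[0,0,0],[0,0,0],[0,0,0],[0,0,0],[0,0,-0.02],[0,0,-0.05],[0,0,-0.05],[0,0,-0.03],[0,-0.04,0],[0,-0.06,0],[0,-0.06,0],[0,-0.06,0],[0,-0.03,0]], twist=[[0,0,0],[0,0,0],[0,0,0],[0,0,0],[0,0,0],[0,0,0],[0,0,0],[0,0,0],[0,0,0],[0,0,0],[0,0,0],[0,0,0],[0,0,0],[0,0,0.08],[0,0,0.08],[0,0,0.08],[0,0,0.08],[0,0,0.08]], jaw=[30,30,30,30,30,30,50,60,60,60,60,60,60,60,60,60,60,60])

```text
time: 32.3
tcp_pos: [0.4895, -0.4387, 0.1805]
tcp_rot: [-0.671, -3.066, 0.003]
wrist_force: [-0.1, -0.6, -0.1]
finger_gap: 0.6
grasp_force: 0.0
```

```bash
python3 carr.py c8
```

```text
t 32.3 q [-0.78  0.54  1.63 -0.    0.98 -1.91] p [ 0.4895 -0.4387  0.1805] F [-0.1 -0.6 -0.1] gap 0.6 grip 0.0
top [373.  178.5] [9. 8.] -> [ 0.539 -0.119  0.038]
top [391.  178.5] [ 8. 11.] -> [ 0.538 -0.187  0.038]
scene [273.8 184.9] [ 9.3 11.1] -> [ 0.542 -0.123  0.038]
scene [263.5 171.4] [ 8.3 13.4] -> [ 0.54  -0.191  0.038]
```

View pics/c8.png

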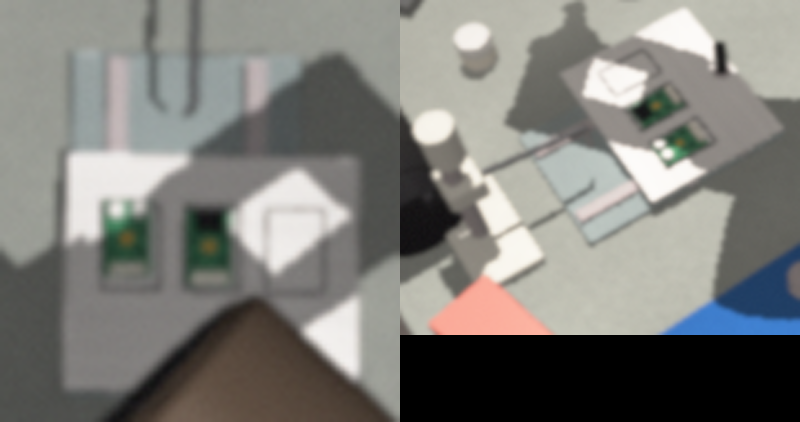

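Both boards lie in their bays: choke is about 4 mm off and caps about 7 mm off in +x (pad crop (126,239) against bay (130,248)). I'll regrip caps and shift it back.

```bash
python3 to.py .5425 -.1205 .12 88.7
```

```text
t 32.4 q [-0.78  0.54  1.63 -0.    0.97 -1.91] p [ 0.4893 -0.4389  0.1804] F [-0.3  0.5 -0.8] gap 0.596 grip 0.0
6 rows; twist/row [-0.0, -0.0, -0.068] 
 xyz [[0.0141, 0.0519, 0.01], [0.0105, 0.0528, 0.01], [0.0069, 0.0534, 0.01], [0.0033, 0.0537, 0.01], [-0.0004, 0.0538, 0.01], [-0.004, 0.0537, 0.0101]]
```

Request:
jog_arm(xyz=[[0.014,0.052,0.01],[0.011,0.053,0.01],[0.007,0.053,0.01],[0.003,0.054,0.01],[0,0.054,0.01],[-0.004,0.054,0.01],[0,0,0],[0,0,0]], twist=[[0,0,-0.068],[0,0,-0.068],[0,0,-0.068],[0,0,-0.068],[0,0,-0.068],[0,0,-0.068],[0,0,0],[0,0,0]], jaw=[55,55,55,55,55,55,55,55])

```text
time: 33.4
tcp_pos: [0.5418, -0.1157, 0.1205]
tcp_rot: [-0.026, -3.138, 0.001]
wrist_force: [0.2, 0.2, 0.3]
finger_gap: 0.55
grasp_force: 0.0
```

```bash
python3 to.py .5425 -.1205 .032 88.7
```

```text
t 33.4 q [-0.26  0.49  1.92 -0.    0.74 -1.82] p [ 0.5418 -0.1157  0.1205] F [0.2 0.2 0.3] gap 0.55 grip 0.0
2 rows; twist/row [-0.0, -0.002, 0.003] 
 xyz [[-0.0005, -0.0023, 0.0442], [-0.0004, -0.0024, 0.0442]]
```

Request:
jog_arm(xyz=[[-0.001,-0.003,0.04],[0,-0.002,0.03],[0,0,0.018],[0,0,0],[0,0,0],[0,0,0],[0,0,0],[0,0,-0.005],[0.006,-0.002,0],[0,0,0],[0,0,0.005],[0,0,0],[0,0,0],[0,0,0],[0,0,0],[0,0,-0.02],[0,0,-0.05],[0,0,-0.05]], twist=[[0,0,0],[0,0,0],[0,0,0],[0,0,0],[0,0,0],[0,0,0],[0,0,0],[0,0,0],[0,0,0],[0,0,0],[0,0,0],[0,0,0],[0,0,0],[0,0,0],[0,0,0],[0,0,0],[0,0,0],[0,0,0]], jaw=[55,55,55,55,40,30,30,30,30,30,30,30,50,57,57,57,57,57])

```text
time: 35.65
tcp_pos: [0.5364, -0.1231, 0.1533]
tcp_rot: [-0.028, -3.137, 0.001]
wrist_force: [2.0, -0.0, 0.7]
finger_gap: 0.569
grasp_force: 0.0
```

```bash
cat > dk.py <<'E'
from h import *
# knob top from the first pictures (dark blob on the plate)
for n,(x0,y0,x1,y1) in(('top',(380,198,405,216)),('scene',(283,143,300,163))):
    g=cv2.cvtColor(cv2.imread(f'pics/{n}0.png'),cv2.COLOR_BGR2GRAY)[y0:y1,x0:x1]
    print(n); print(g)
E
python3 dk.py; python3 to.py .43 -.188 .15 88.7
```

```text
top
[[222 222 223 223 222 222 222 222 222 221 222 222 221 222 222 221 223 223
  222 222 222 222 223 222 223]
 [223 223 223 223 223 223 222 222 223 223 223 223 223 222 223 222 222 222
  223 222 223 224 224 224 224]
 [223 223 223 224 223 223 223 223 223 223 223 223 222 222 222 222 223 223
  223 223 224 224 225 225 225]
 [223 223 223 223 223 223 223 223 223 223 222 223 222 223 223 222 223 223
  223 223 223 224 224 224 224]
 [223 223 223 224 224 223 223 222 220 219 220 222 223 223 223 222 222 222
  222 222 223 224 223 224 223]
 [224 223 224 223 223 223 223 217 203 194 203 217 222 224 223 223 222 223
  223 223 223 222 223 223 223]
 [224 224 223 224 224 224 221 200 170 154 171 197 212 216 219 220 222 223
  222 222 223 223 223 223 224]
 [225 225 225 225 224 225 217 185 143 123 134 158 175 184 194 207 218 221
  222 223 222 222 223 223 223]
 [225 225 225 225 225 224 217 185 139 108  98 104 115 123 142 169 198 217
  223 223 223 224 224 224 225]
 [225 224 224 225 225 225 219 197 156 112  77  56  54  62  80 119 168 205
  222 224 224 224 224 224 225]
 [224 225 224 224 224 225 224 211 176 123  73 
[... 1761 characters left out ...]
 147 204 224 218 198 185 183 183]
 [249 248 245 226 170 103  55  44  86 144 202 231 233 218 196 186 183]
 [249 248 245 229 178 116  76  72 104 161 216 240 243 235 216 194 185]
 [249 249 247 237 197 139 106 107 137 190 232 246 248 246 235 212 191]
 [249 249 247 237 202 151 128 141 183 226 244 248 249 249 245 231 206]
 [249 249 247 234 199 162 151 175 221 242 248 249 249 249 248 242 225]
 [249 249 248 242 225 205 200 216 237 247 249 249 249 249 249 247 238]]
t 35.65 q [-0.28  0.44  1.9  -0.    0.81 -1.83] p [ 0.5364 -0.1231  0.1533] F [ 2.  -0.   0.7] gap 0.569 grip 0.0
3 rows; twist/row [-0.0, -0.001, 0.002] 
 xyz [[0.0351, -0.0223, 0.0013], [0.035, -0.0223, 0.0012], [0.035, -0.0224, 0.0012]]
```

Request:
jog_arm(xyz=[[0.03,-0.02,0],[0.045,-0.025,0],[0.032,-0.018,0],[0,0,0.03],[0,0,0.035],[0,0,0.02],[0,0,0.013],[0,0,0]], twist=[[0,0,0],[0,0,0],[0,0,0],[0,0,0],[0,0,0],[0,0,0],[0,0,0],[0,0,0]], jaw=[80,80,80,80,80,80,80,80])

```text
time: 36.65
tcp_pos: [0.428, -0.1841, 0.0542]
tcp_rot: [-0.028, -3.137, 0.0]
wrist_force: [-0.1, 0.3, -0.3]
finger_gap: 0.798
grasp_force: 0.0
```

Request:
jog_arm(xyz=[[0,0,0],[0,0,0],[0,0,0],[0,0,0],[0,0,0],[0,0,0]], twist=[[0,0,0],[0,0,0],[0,0,0],[0,0,0],[0,0,0],[0,0,0]], jaw=[50,30,10,10,10,10])

```text
time: 37.4
tcp_pos: [0.4289, -0.1846, 0.0554]
tcp_rot: [-0.028, -3.14, 0.002]
wrist_force: [0.1, 0.3, 10.0]
finger_gap: 0.189
grasp_force: 58.2
```

```bash
python3 carr.py c9
python3 - <<'E'
import cv2,numpy as np
a=cv2.imread('pics/raw_c9_top.png'); b=cv2.imread('pics/raw_c9_scene.png')
A=cv2.resize(a[125:195,355:425],(400,400),interpolation=cv2.INTER_CUBIC); B=cv2.resize(b[155:215,225:285],(400,400),interpolation=cv2.INTER_CUBIC)
cv2.imwrite('pics/z9.png',np.hstack([A,B]))
E
```

```text
t 37.4 q [-0.47  0.51  2.16 -0.    0.47 -2.02] p [ 0.4289 -0.1846  0.0554] F [ 0.1  0.3 10. ] gap 0.189 grip 58.2
top [371.  179.5] [8. 9.] -> [ 0.536 -0.111  0.038]
top [389.5 178.5] [11.  9.] -> [ 0.538 -0.181  0.038]
scene [276.4 185. ] [ 9.1 10.3] -> [ 0.535 -0.117  0.038]
scene [264.  173.5] [ 8.8 13.4] -> [ 0.543 -0.182  0.038]
```

View pics/z9.png

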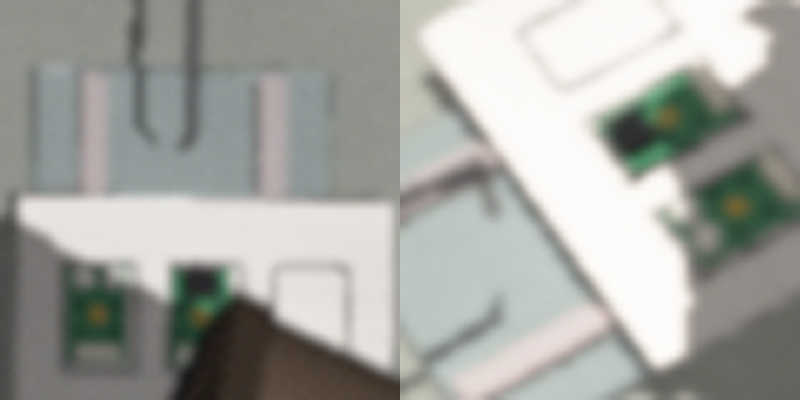

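The zoom shows the pointer tip at top px (386.5,150.9) and scene px (238.8,186.9). The pads are caps top (372,180.1) / scene (275.5,186) and choke top (390,180.7) / scene (265.3,172.7). Gripping the knob moved the carrier about 8 mm in y, which is harmless. Next I compute the shifts.

```bash
cat > pad.py <<'E'
from h import *
import sys
TIP={'top':(386.5,150.9),'scene':(238.8,186.9)}
def pads(n,im):
    x0,y0,x1,y1={'top':(345,125,435,220),'scene':(200,130,310,225)}[n]; K=6
    g=cv2.resize(im[y0:y1,x0:x1],None,fx=K,fy=K,interpolation=cv2.INTER_CUBIC)
    h=cv2.cvtColor(g,cv2.COLOR_BGR2HSV); m=cv2.inRange(h,(12,80,50),(36,255,255)); gr=cv2.inRange(h,(42,70,30),(88,255,255)); out=[]
    near=cv2.dilate(gr,np.ones((13,13)))
    for c in cv2.findContours(m,cv2.RETR_EXTERNAL,cv2.CHAIN_APPROX_NONE)[0]:
        a=cv2.contourArea(c)/K/K; M=cv2.moments(c)
        if a<1 or not M['m00']: continue
        u,v=M['m10']/M['m00'],M['m01']/M['m00']
        ring=np.zeros_like(m); cv2.circle(ring,(int(u),int(v)),4*K-4,255,4)
        if (gr[ring>0]>0).mean()>.45: out.append(((u+.5)/K-.5+x0,(v+.5)/K-.5+y0,round(a,1)))
    return out
if __name__=='__main__':
    for n in TIP:
        t=ray(n,*TIP[n],.056); print(n,'tip',t.round(4),'seg top px',np.round(proj(n,t+[0,0,.049]),1),'aim px',np.round(proj(n,t-[0,0,.018]),1))
        im=cv2.imread(f'pics/raw_{sys.argv[1]}_{n}.png')
        for u,v,a in pads(n,im):
            p=ray(n,u,v,.038); print('  pad px',round(u,1),round(v,1),a,'xyz',p.round(4),'to tip',(t-p)[:2].round(4))
E
python3 pad.py c9
```

```text
top tip [ 0.6403 -0.1694  0.056 ] seg top px [388.3 148.8] aim px [385.9 151.7]
  pad px 389.8 180.4 5.6 xyz [ 0.5313 -0.1817  0.038 ] to tip [0.109  0.0123]
  pad px 371.7 179.5 6.4 xyz [ 0.5356 -0.1138  0.038 ] to tip [ 0.1048 -0.0556]
scene tip [ 0.6449 -0.1748  0.056 ] seg top px [236.3 178.6] aim px [239.7 189.8]
  pad px 275.0 185.5 6.6 xyz [ 0.5402 -0.1182  0.038 ] to tip [ 0.1046 -0.0565]
  pad px 264.8 172.2 4.4 xyz [ 0.5382 -0.1851  0.038 ] to tip [0.1067 0.0103]
```

Request:
jog_arm(xyz=[[-0.003,-0.0015,0],[-0.006,-0.003,0],[-0.009,-0.005,0],[-0.01,-0.005,0],[-0.01,-0.0055,0],[-0.01,-0.0055,0],[-0.01,-0.0055,0],[-0.01,-0.0055,0],[-0.01,-0.0055,0],[-0.009,-0.005,0],[-0.008,-0.004,0],[-0.005,-0.0025,0],[-0.003,-0.0015,0],[-0.002,-0.001,0],[0,0,0],[0,0,0]], twist=[[0,0,0],[0,0,0],[0,0,0],[0,0,0],[0,0,0],[0,0,0],[0,0,0],[0,0,0],[0,0,0],[0,0,0],[0,0,0],[0,0,0],[0,0,0],[0,0,0],[0,0,0],[0,0,0]], jaw=[10,10,10,10,10,10,10,10,10,10,10,10,10,10,10,10])

```text
time: 39.5
tcp_pos: [0.5332, -0.2425, 0.0555]
tcp_rot: [-0.028, -3.14, 0.002]
wrist_force: [0.8, -0.7, 9.1]
finger_gap: 0.191
grasp_force: 58.3
```

```bash
python3 carr.py c10; python3 pad.py c10
python3 - <<'E'
import cv2,numpy as np
a=cv2.imread('pics/raw_c10_top.png'); b=cv2.imread('pics/raw_c10_scene.png')
A=cv2.resize(a[125:185,360:420],(400,400),interpolation=cv2.INTER_CUBIC); B=cv2.resize(b[165:215,210:260],(400,400),interpolation=cv2.INTER_CUBIC)
cv2.imwrite('pics/z10.png',np.hstack([A,B]))
E
```

```text
t 39.5 q [-0.48  0.62  1.88 -0.    0.64 -2.03] p [ 0.5332 -0.2425  0.0555] F [ 0.8 -0.7  9.1] gap 0.191 grip 58.3
top [386.  152.5] [9. 8.] -> [ 0.637 -0.17   0.038]
top [405. 151.] [12. 10.] -> [ 0.642 -0.242  0.038]
scene [240.9 189.3] [ 8.5 10.3] -> [ 0.64  -0.174  0.038]
scene [230.5 176. ] [ 7.6 10.7] -> [ 0.641 -0.242  0.038]
top tip [ 0.6403 -0.1694  0.056 ] seg top px [388.3 148.8] aim px [385.9 151.7]
  pad px 404.6 152.5 4.5 xyz [ 0.6361 -0.2401  0.038 ] to tip [0.0042 0.0707]
  pad px 386.4 151.9 4.6 xyz [ 0.6393 -0.1715  0.038 ] to tip [0.0011 0.0021]
scene tip [ 0.6449 -0.1748  0.056 ] seg top px [236.3 178.6] aim px [239.7 189.8]
  pad px 239.7 189.5 7.1 xyz [ 0.6441 -0.1761  0.038 ] to tip [0.0007 0.0014]
  pad px 230.1 176.0 3.1 xyz [ 0.6419 -0.2432  0.038 ] to tip [0.003  0.0684]
```

View pics/z10.png

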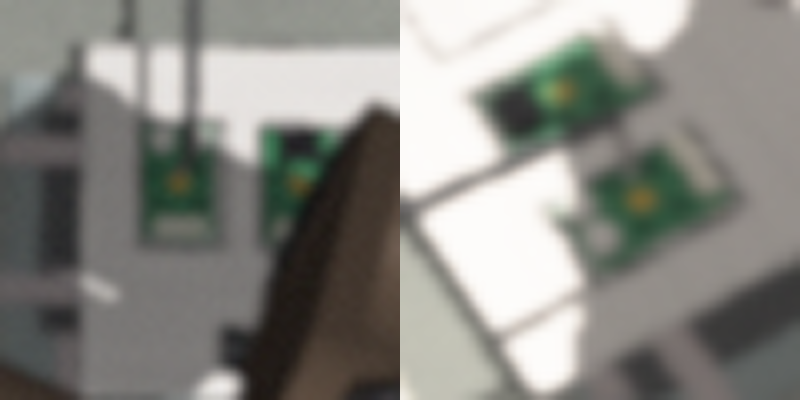

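The pad sits nearly under the tip in both views (top: pad crop (180,184), tip about (183,172); scene: pad (643,200), tip (627,170)). I check the tip's subpixel position in the clean pre-move images.

Run:
```python
import cv2,numpy as np
for f,(x0,y0,x1,y1) in(('raw_c9_top',(382,145,394,155)),('raw_c9_scene',(233,176,245,192))):
    print(f,x0,y0);print(cv2.cvtColor(cv2.imread(f'pics/{f}.png'),cv2.COLOR_BGR2GRAY)[y0:y1,x0:x1])
```

```text
raw_c9_top 382 145
[[151 150 150 150 142 118 100 112 134 147 150 149]
 [152 152 150 151 141 119 100 112 135 146 151 150]
 [146 150 151 149 141 119  99 114 136 146 148 149]
 [137 148 150 148 135 111 100 118 139 149 150 148]
 [133 147 148 145 127 105 105 127 145 151 150 149]
 [140 147 149 139 122 111 121 138 149 149 150 149]
 [148 150 150 144 134 132 140 148 151 151 150 150]
 [151 151 151 149 147 148 149 153 152 152 151 151]
 [151 152 153 152 151 153 153 152 154 151 151 151]
 [153 154 153 153 152 152 152 153 151 154 152 151]]
raw_c9_scene 233 176
[[193 193 187 174 165 187 229 247 250 251 251 251]
 [199 201 198 192 185 182 205 234 248 250 251 251]
 [201 194 181 174 177 179 178 204 237 249 251 251]
 [180 165 146 136 147 159 154 164 213 242 250 251]
 [141 125 109 103 112 128 134 139 176 229 247 251]
 [105  98  96  96 103 123 144 145 150 192 235 249]
 [101 108 117 118 117 136 162 166 149 153 204 241]
 [129 142 153 150 136 143 168 177 160 141 169 226]
 [162 175 180 174 153 143 165 182 177 156 150 188]
 [185 191 192 185 163 143 158 180 188 176 151 150]
 [193 195 195 190 171 152 157 179 192 187 164 139]
 [195 196 196 194 183 170 171 185 195 195 182 158]
 [195 195 196 196 194 189 189 195 199 200 195 182]
 [195 195 195 195 196 197 197 198 199 200 200 196]
 [194 194 194 196 197 198 198 199 199 200 200 199]
 [195 195 195 196 197 198 198 198 198 199 200 199]]
```

```bash
sed -i "s/(386.5,150.9)/(387.1,150.1)/;s/(238.8,186.9)/(238.3,186.1)/" pad.py; python3 pad.py c10
```

```text
top tip [ 0.6433 -0.1717  0.056 ] seg top px [388.9 147.9] aim px [386.4 150.9]
  pad px 404.6 152.5 4.5 xyz [ 0.6361 -0.2401  0.038 ] to tip [0.0072 0.0684]
  pad px 386.4 151.9 4.6 xyz [ 0.6393 -0.1715  0.038 ] to tip [ 0.0041 -0.0002]
scene tip [ 0.6446 -0.1785  0.056 ] seg top px [235.8 177.8] aim px [239.2 189.1]
  pad px 239.7 189.5 7.1 xyz [ 0.6441 -0.1761  0.038 ] to tip [ 0.0004 -0.0024]
  pad px 230.1 176.0 3.1 xyz [ 0.6419 -0.2432  0.038 ] to tip [0.0027 0.0647]
```

Request:
jog_arm(xyz=[[-0.002,-0.001,0],[0,0,0],[0,0,0],[0,0,0],[0,0,0],[0,0,0],[0,0,0],[0,0,0],[0,0,0],[0,0,0],[0,0,0],[0,0,0],[0,0,0],[0,0,0],[0,0,0],[0,0,0],[0,0,0],[0,0,0],[0,0,0],[0,0,0]], twist=[[0,0,0],[0,0,0],[0,0,0],[0,0,0],[0,0,0],[0,0,0],[0,0,0],[0,0,0],[0,0,0],[0,0,0],[0,0,0],[0,0,0],[0,0,0],[0,0,0],[0,0,0],[0,0,0],[0,0,0],[0,0,0],[0,0,0],[0,0,0]], jaw=[10,10,10,10,10,10,10,10,10,10,10,10,10,10,10,10,10,10,10,10])

```text
time: 42.1
tcp_pos: [0.5351, -0.2435, 0.0554]
tcp_rot: [-0.029, -3.14, 0.002]
wrist_force: [0.6, 1.2, 9.6]
finger_gap: 0.19
grasp_force: 58.4
```

```bash
python3 carr.py c11 | head -1; python3 pad.py c11
```

```text
t 42.1 q [-0.48  0.62  1.88 -0.    0.64 -2.03] p [ 0.5351 -0.2435  0.0554] F [0.6 1.2 9.6] gap 0.19 grip 58.4
top tip [ 0.6433 -0.1717  0.056 ] seg top px [388.9 147.9] aim px [386.4 150.9]
  pad px 405.0 152.0 6.1 xyz [ 0.638  -0.2415  0.038 ] to tip [0.0053 0.0698]
  pad px 386.8 151.6 3.2 xyz [ 0.6403 -0.1728  0.038 ] to tip [0.003  0.0011]
scene tip [ 0.6446 -0.1785  0.056 ] seg top px [235.8 177.8] aim px [239.2 189.1]
  pad px 238.9 189.5 7.3 xyz [ 0.6462 -0.1774  0.038 ] to tip [-0.0017 -0.0011]
  pad px 229.6 176.0 3.5 xyz [ 0.6434 -0.244   0.038 ] to tip [0.0012 0.0655]
```

Request:
jog_arm(xyz=[[0,0,0],[0,0,0],[0,0,0],[0,0,0],[0,0,0],[0,0,0],[0,0,0],[0,0,0],[0,0,0],[0,0,0],[0,0,0],[0,0,0],[0,0,0],[0,0,0],[0,0,0],[0,0,0],[0,0,0],[0,0,0],[0,0,0],[0,0,0]], twist=[[0,0,0],[0,0,0],[0,0,0],[0,0,0],[0,0,0],[0,0,0],[0,0,0],[0,0,0],[0,0,0],[0,0,0],[0,0,0],[0,0,0],[0,0,0],[0,0,0],[0,0,0],[0,0,0],[0,0,0],[0,0,0],[0,0,0],[0,0,0]], jaw=[10,10,10,10,10,10,10,10,10,10,10,10,10,10,10,10,10,10,10,10])

```text
time: 44.7
tcp_pos: [0.5351, -0.2435, 0.0555]
tcp_rot: [-0.029, -3.14, 0.002]
wrist_force: [0.3, 0.4, 10.4]
finger_gap: 0.195
grasp_force: 58.4
```

Caps is centred within about 1 mm and held for more than 5 s. Now to choke: +3 mm in x, +67.5 mm in y.

Request:
jog_arm(xyz=[[0,0.003,0],[0,0.006,0],[-0.0005,0.008,0],[-0.0005,0.009,0],[-0.0005,0.009,0],[-0.0005,0.009,0],[-0.0005,0.008,0],[-0.0005,0.007,0],[0,0.005,0],[0,0.0025,0],[0,0.001,0],[0,0,0],[0,0,0]], twist=[[0,0,0],[0,0,0],[0,0,0],[0,0,0],[0,0,0],[0,0,0],[0,0,0],[0,0,0],[0,0,0],[0,0,0],[0,0,0],[0,0,0],[0,0,0]], jaw=[10,10,10,10,10,10,10,10,10,10,10,10,10])

```text
time: 46.32
tcp_pos: [0.5394, -0.176, 0.0555]
tcp_rot: [-0.028, -3.14, 0.002]
wrist_force: [-0.5, 0.4, 11.6]
finger_gap: 0.19
grasp_force: 58.6
```

```bash
python3 carr.py c12 | head -1; python3 pad.py c12
```

```text
t 46.33 q [-0.37  0.6   1.93 -0.    0.61 -1.92] p [ 0.5394 -0.176   0.0555] F [-0.5  0.4 11.6] gap 0.19 grip 58.6
top tip [ 0.6433 -0.1717  0.056 ] seg top px [388.9 147.9] aim px [386.4 150.9]
  pad px 368.7 150.4 6.5 xyz [ 0.646  -0.1047  0.038 ] to tip [-0.0027 -0.067 ]
scene tip [ 0.6446 -0.1785  0.056 ] seg top px [235.8 177.8] aim px [239.2 189.1]
  pad px 248.5 204.1 6.5 xyz [ 0.6505 -0.1093  0.038 ] to tip [-0.0059 -0.0692]
  pad px 238.4 189.9 6.6 xyz [ 0.6484 -0.1773  0.038 ] to tip [-0.0038 -0.0012]
```

Request:
jog_arm(xyz=[[0.0015,0,0],[0,0,0],[0,0,0],[0,0,0],[0,0,0],[0,0,0],[0,0,0],[0,0,0],[0,0,0],[0,0,0],[0,0,0],[0,0,0],[0,0,0],[0,0,0],[0,0,0],[0,0,0],[0,0,0],[0,0,0],[0,0,0],[0,0,0]], twist=[[0,0,0],[0,0,0],[0,0,0],[0,0,0],[0,0,0],[0,0,0],[0,0,0],[0,0,0],[0,0,0],[0,0,0],[0,0,0],[0,0,0],[0,0,0],[0,0,0],[0,0,0],[0,0,0],[0,0,0],[0,0,0],[0,0,0],[0,0,0]], jaw=[10,10,10,10,10,10,10,10,10,10,10,10,10,10,10,10,10,10,10,10])

```text
time: 48.92
tcp_pos: [0.538, -0.1761, 0.0555]
tcp_rot: [-0.028, -3.14, 0.002]
wrist_force: [0.7, 0.6, 11.4]
finger_gap: 0.189
grasp_force: 58.5
```

```bash
python3 carr.py c13 | head -1; python3 pad.py c13
python3 - <<'E'
import cv2,numpy as np
a=cv2.imread('pics/raw_c13_top.png'); b=cv2.imread('pics/raw_c13_scene.png')
A=cv2.resize(a[125:185,360:420],(400,400),interpolation=cv2.INTER_CUBIC); B=cv2.resize(b[165:215,210:260],(400,400),interpolation=cv2.INTER_CUBIC)
cv2.imwrite('pics/z13.png',np.hstack([A,B]))
E
```

```text
t 48.92 q [-0.37  0.6   1.93 -0.    0.61 -1.92] p [ 0.538  -0.1761  0.0555] F [ 0.7  0.6 11.4] gap 0.189 grip 58.5
top tip [ 0.6433 -0.1717  0.056 ] seg top px [388.9 147.9] aim px [386.4 150.9]
  pad px 368.6 150.9 5.9 xyz [ 0.644  -0.1045  0.038 ] to tip [-0.0007 -0.0672]
scene tip [ 0.6446 -0.1785  0.056 ] seg top px [235.8 177.8] aim px [239.2 189.1]
  pad px 248.8 203.7 8.1 xyz [ 0.6488 -0.1099  0.038 ] to tip [-0.0043 -0.0687]
  pad px 238.8 189.6 6.3 xyz [ 0.647  -0.1773  0.038 ] to tip [-0.0024 -0.0012]
```

View pics/z13.png

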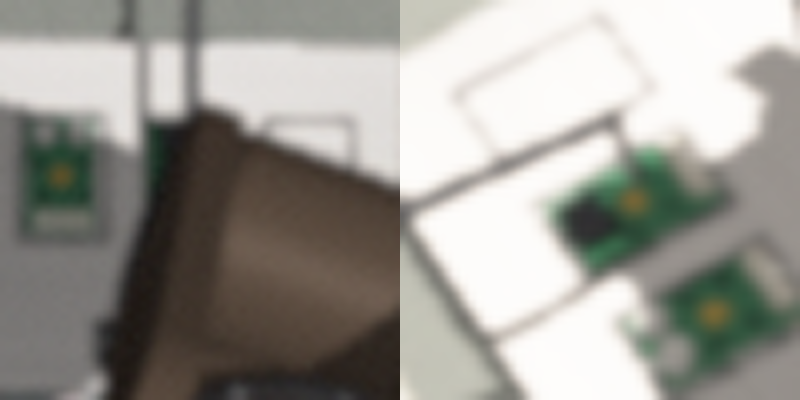

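In the scene view the choke pad at crop (634,203) lies directly below the tip at (632,180); the top view is blocked by the arm. I finish the hold, then pull back.

Request:
jog_arm(xyz=[[0,0,0],[0,0,0],[0,0,0],[0,0,0],[0,0,0],[0,0,0],[0,0,0],[0,0,0],[0,0,0],[0,0,0],[0,0,0],[0,0,0],[0,0,0],[0,0,0],[0,0,0],[0,0,0],[0,0,0],[0,0,0],[0,0,0],[0,0,0]], twist=[[0,0,0],[0,0,0],[0,0,0],[0,0,0],[0,0,0],[0,0,0],[0,0,0],[0,0,0],[0,0,0],[0,0,0],[0,0,0],[0,0,0],[0,0,0],[0,0,0],[0,0,0],[0,0,0],[0,0,0],[0,0,0],[0,0,0],[0,0,0]], jaw=[10,10,10,10,10,10,10,10,10,10,10,10,10,10,10,10,10,10,10,10])

```text
time: 51.52
tcp_pos: [0.538, -0.176, 0.0555]
tcp_rot: [-0.028, -3.14, 0.002]
wrist_force: [0.2, 1.1, 10.7]
finger_gap: 0.189
grasp_force: 58.5
```

Request:
jog_arm(xyz=[[0.003,0,0],[0.006,0,0],[0.009,0,0],[0.01,0,0],[0.01,0,0],[0.01,0,0],[0.01,0,0],[0.01,0,0],[0.01,0,0],[0.009,0,0],[0.007,0,0],[0.006,0,0],[0.004,0,0],[0.003,0,0],[0.002,0,0],[0.001,0,0],[0,0,0]], twist=[[0,0,0],[0,0,0],[0,0,0],[0,0,0],[0,0,0],[0,0,0],[0,0,0],[0,0,0],[0,0,0],[0,0,0],[0,0,0],[0,0,0],[0,0,0],[0,0,0],[0,0,0],[0,0,0],[0,0,0]], jaw=[10,10,10,10,10,10,10,10,10,10,10,10,10,10,10,10,10])

```text
time: 53.65
tcp_pos: [0.4278, -0.1741, 0.0555]
tcp_rot: [-0.029, -3.14, 0.002]
wrist_force: [0.3, 0.5, 9.7]
finger_gap: 0.187
grasp_force: 58.4
```

Request:
jog_arm(xyz=[[0.001,0,0],[0.001,0,0],[0.001,0,0],[0.001,0,0],[0,0,0]], twist=[[0,0,0],[0,0,0],[0,0,0],[0,0,0],[0,0,0]], jaw=[10,10,10,10,10])

```text
time: 54.28
tcp_pos: [0.4238, -0.174, 0.0555]
tcp_rot: [-0.029, -3.14, 0.002]
wrist_force: [1.0, 0.8, 8.7]
finger_gap: 0.192
grasp_force: 58.4
```

Request:
jog_arm(xyz=[[0.002,0,0],[0.002,0,0],[0.001,0,0],[0.001,0,0],[0,0,0]], twist=[[0,0,0],[0,0,0],[0,0,0],[0,0,0],[0,0,0]], jaw=[10,10,10,10,10])

```text
time: 54.9
tcp_pos: [0.4202, -0.1748, 0.0556]
tcp_rot: [0.029, 3.139, -0.005]
wrist_force: [13.0, 0.3, -3.3]
finger_gap: 0.189
grasp_force: 58.8
```

```bash
python3 carr.py c14; python3 pad.py c14
```

```text
t 54.9 q [-0.46  0.5   2.19 -0.    0.45 -2.01] p [ 0.4202 -0.1748  0.0556] F [13.   0.3 -3.3] gap 0.189 grip 58.8
top [369.  181.5] [8. 9.] -> [ 0.528 -0.104  0.038]
top [387. 181.] [12.  8.] -> [ 0.529 -0.171  0.038]
scene [279.7 186. ] [9.2 8.8] -> [ 0.528 -0.107  0.038]
scene [267.5 173.8] [ 8.6 13.3] -> [ 0.534 -0.174  0.038]
top tip [ 0.6433 -0.1717  0.056 ] seg top px [388.9 147.9] aim px [386.4 150.9]
  pad px 387.3 182.8 5.2 xyz [ 0.5223 -0.1722  0.038 ] to tip [0.121  0.0005]
  pad px 369.0 181.9 6.4 xyz [ 0.5266 -0.1035  0.038 ] to tip [ 0.1167 -0.0682]
scene tip [ 0.6446 -0.1785  0.056 ] seg top px [235.8 177.8] aim px [239.2 189.1]
  pad px 278.9 186.2 5.3 xyz [ 0.5312 -0.1081  0.038 ] to tip [ 0.1133 -0.0704]
  pad px 268.7 172.7 3.2 xyz [ 0.5286 -0.1753  0.038 ] to tip [ 0.116  -0.0032]
```

View pics/c14.png

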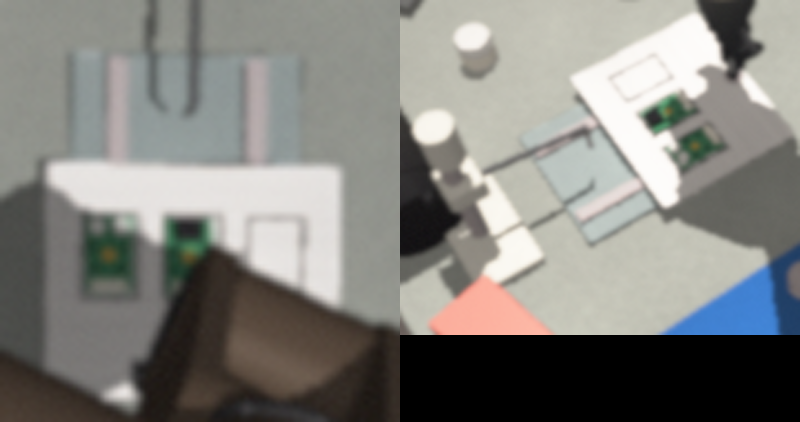

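The 13 N force shows the carrier is against its back stop, and both boards still lie in their bays (crop (109,255) and (190,258)). Releasing and raising the arm.

Request:
jog_arm(xyz=[[0,0,0],[0,0,0],[0,0,0],[0,0,0],[0,0,-0.02],[0,0,-0.04],[0,0,-0.05],[0,0,-0.03],[0,-0.04,0],[0,-0.05,0],[0,-0.05,0],[0,0,0],[0,0,0]], twist=[[0,0,0],[0,0,0],[0,0,0],[0,0,0],[0,0,0],[0,0,0],[0,0,0],[0,0,0],[0,0,0.08],[0,0,0.08],[0,0,0.08],[0,0,0],[0,0,0]], jaw=[30,50,60,60,60,60,60,60,60,60,60,60,60])

```text
time: 56.62
tcp_pos: [0.4026, -0.3122, 0.1946]
tcp_rot: [-0.404, -3.112, 0.001]
wrist_force: [-0.3, -0.3, -1.6]
finger_gap: 0.601
grasp_force: 0.0
```

```bash
python3 carr.py c15; python3 pad.py c15|grep pad; sed -i "s/{n}0.png/raw_c15_{n}.png/" bays.py; sed -i 's/raw_c15_{n}/raw_c15_{n}/' bays.py; python3 bays.py | grep top
```

```text
t 56.62 q [-0.72  0.33  1.95 -0.    0.86 -2.03] p [ 0.4026 -0.3122  0.1946] F [-0.3 -0.3 -1.6] gap 0.601 grip 0.0
top [365.5 192. ] [8. 7.] -> [ 0.489 -0.09   0.038]
top [387. 181.] [12.  8.] -> [ 0.529 -0.171  0.038]
scene [291.5 183.2] [8.  8.3] -> [ 0.49  -0.093  0.038]
scene [267.8 173.5] [ 8.6 13. ] -> [ 0.533 -0.174  0.038]
  pad px 365.4 191.8 5.8 xyz [ 0.4895 -0.0894  0.038 ] to tip [ 0.1538 -0.0823]
  pad px 387.0 182.0 6.8 xyz [ 0.5251 -0.1713  0.038 ] to tip [ 0.1182 -0.0004]
  pad px 290.4 183.4 5.3 xyz [ 0.4937 -0.0941  0.038 ] to tip [ 0.1508 -0.0844]
  pad px 268.1 172.8 6.7 xyz [ 0.5305 -0.1762  0.038 ] to tip [ 0.1141 -0.0023]
top 184 centre [ 0.5199 -0.1708] [np.float64(0.05), np.float64(0.084)] [np.float64(-81.7), np.float64(-172.2)]
top 252 centre [ 0.5404 -0.0515] [np.float64(0.244), np.float64(0.065)] [np.float64(-19.4), np.float64(-109.5)]
top plate [[0.597, -0.201], [0.645, -0.269], [0.51, -0.361], [0.463, -0.293]]
```

View pics/c15.png

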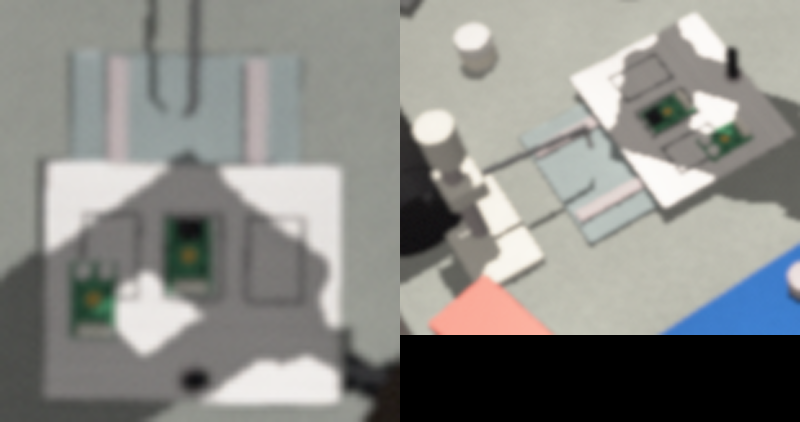

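Caps has been knocked about 4 cm out of its bay (pad at crop (93,299) against bay centre (110,255)), which is the announced disturbance. I regrasp it at (0.4915, -0.092) and bring it back to (0.529, -0.106).

```bash
python3 to.py .4915 -.092 .12 88.7
```

```text
t 56.73 q [-0.72  0.33  1.95 -0.    0.86 -2.03] p [ 0.4029 -0.3115  0.1948] F [ 0.2 -0.2 -0.1] gap 0.597 grip 0.0
5 rows; twist/row [-0.0, -0.001, -0.047] 
 xyz [[-0.006, 0.047, 0.0149], [-0.0082, 0.0466, 0.0149], [-0.0104, 0.0462, 0.0149], [-0.0125, 0.0457, 0.0149], [-0.0146, 0.045, 0.0149]]
```

Request:
jog_arm(xyz=[[-0.006,0.047,0],[-0.008,0.047,0],[-0.01,0.046,0.01],[-0.013,0.046,0.03],[-0.015,0.045,0.034],[0,0,0],[0,0,0]], twist=[[0,0,-0.047],[0,0,-0.047],[0,0,-0.047],[0,0,-0.047],[0,0,-0.047],[0,0,0],[0,0,0]], jaw=[57,57,57,57,57,57,57])

```text
time: 57.6
tcp_pos: [0.4919, -0.0919, 0.1207]
tcp_rot: [-0.033, -3.138, 0.001]
wrist_force: [0.6, -0.1, 0.3]
finger_gap: 0.57
grasp_force: 0.0
```

```bash
python3 to.py .4915 -.092 .032 88.7
```

```text
t 57.6 q [-0.24  0.43  2.04 -0.    0.68 -1.79] p [ 0.4919 -0.0919  0.1207] F [ 0.6 -0.1  0.3] gap 0.57 grip 0.0
2 rows; twist/row [-0.0, -0.002, 0.001] 
 xyz [[0.0001, -0.0, 0.0443], [0.0001, -0.0, 0.0443]]
```

Request:
jog_arm(xyz=[[0,0,0.04],[0,0,0.03],[0,0,0.0185],[0,0,0],[0,0,0],[0,0,0],[0,0,0],[0,0,-0.01],[-0.01,-0.004,0],[-0.015,-0.006,0],[-0.012,-0.004,0],[0,0,0],[0,0,0]], twist=[[0,0,0],[0,0,0],[0,0,0],[0,0,0],[0,0,0],[0,0,0],[0,0,0],[0,0,0],[0,0,0],[0,0,0],[0,0,0],[0,0,0],[0,0,0]], jaw=[57,57,57,57,40,30,30,30,30,30,30,30,30])

```text
time: 59.22
tcp_pos: [0.5279, -0.1074, 0.0415]
tcp_rot: [-0.036, -3.137, 0.001]
wrist_force: [-0.1, -0.9, 0.1]
finger_gap: 0.439
grasp_force: 60.1
```

Request:
jog_arm(xyz=[[0,0,0.005],[0,0,0.004],[0,0,0.001],[0,0,0],[0,0,0],[0,0,0],[0,0,0],[0,0,-0.02],[0,0,-0.05],[0,0,-0.05],[0,0,-0.05],[0.02,-0.05,0],[0.02,-0.06,0],[0.02,-0.06,0],[0.01,-0.04,0],[0,0,0]], twist=[[0,0,0],[0,0,0],[0,0,0],[0,0,0],[0,0,0],[0,0,0],[0,0,0],[0,0,0],[0,0,0],[0,0,0],[0,0,0],[0,0,0.08],[0,0,0.08],[0,0,0.08],[0,0,0],[0,0,0]], jaw=[30,30,30,30,50,56,56,56,56,56,56,56,56,56,56,56])

```text
time: 61.22
tcp_pos: [0.4304, -0.3068, 0.2022]
tcp_rot: [-0.417, -3.111, 0.002]
wrist_force: [0.2, 1.6, 0.7]
finger_gap: 0.561
grasp_force: 0.0
```

```bash
python3 carr.py c16; python3 pad.py c16|grep pad
python3 - <<'E'
import cv2; print([cv2.imread('pics/c16.png').shape])
E
```

```text
t 61.23 q [-0.67  0.35  1.9  -0.    0.89 -1.98] p [ 0.4304 -0.3068  0.2022] F [0.2 1.6 0.7] gap 0.561 grip 0.0
top [369.5 182. ] [8. 9.] -> [ 0.526 -0.105  0.038]
top [387. 181.] [12.  8.] -> [ 0.529 -0.171  0.038]
scene [280.8 185.2] [ 8.6 11.8] -> [ 0.524 -0.108  0.038]
scene [267.8 173.5] [ 8.6 14.8] -> [ 0.533 -0.174  0.038]
  pad px 369.2 181.7 3.6 xyz [ 0.5272 -0.1042  0.038 ] to tip [ 0.1161 -0.0675]
  pad px 387.0 181.5 5.0 xyz [ 0.5271 -0.1711  0.038 ] to tip [ 0.1162 -0.0006]
  pad px 278.5 186.0 4.5 xyz [ 0.5317 -0.1093  0.038 ] to tip [ 0.1128 -0.0692]
  pad px 267.7 173.0 4.8 xyz [ 0.5319 -0.1763  0.038 ] to tip [ 0.1127 -0.0022]
[(422, 800, 3)]
```

View pics/c16.png

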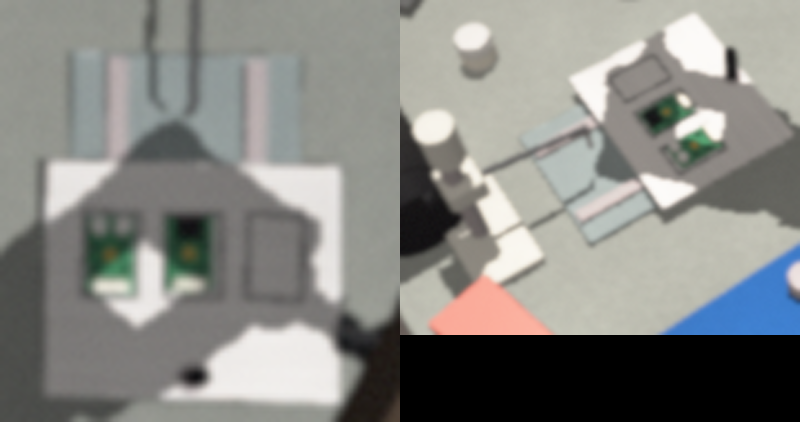

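Both boards lie in their bays again (pads at crop (110,253) and (190,252)), the carrier is at its back stop and the arm is clear. Handing in.

```bash
python3 -c "
from cell import ctrl
print(ctrl.close_job())"
```

```text
the job is handed in; nothing more can be done
None
```

I handed the job in after about 61 s of robot time, and the hand-in returned no verdict: caps and choke (no bars board was present) were flipped, laid in bays and each held under the pointer for about 5 s in order, the carrier is at its back stop, and caps, knocked out afterwards, is back in its bay.

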